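# Load the drilling fixture and close it with its template

### The arm

A 7-joint arm with a two-finger parallel gripper is mounted at the origin on the work surface; the furniture and walls round the work are solid. World frame = base frame: x ahead of the robot, y to its left, z up, the work surface at z = 0. Lengths are in m, angles in degrees, forces in N, time in s.
With the tool pointing down it reaches from about 0.4 to 0.85 m from the base axis. Payload 10.4 kg.
Tool frame: the origin (TCP) lies at the very end of the fingers, on their centre line; the grasp point (between the pads) lies 19 mm behind it; x points along the fingers, z is the direction in which the jaws open and shut, and the axes are right-handed (so a half turn about x gives the same grasp; the last joint's range is limited). The gripper opens to 87 mm and grips with 3 to 60 N. Pads are 19 mm wide; open, the fingers measure 117 mm over their backs; the gripper's body (75 mm by 190 mm) begins 51 mm behind the grasp point.
Start: joints at [67.632, 19.034, -3.707, 83.658, 1.238, 77.344, -5.071], TCP at [0.225, -0.583, 0.223] pointing down, gripper open.
Joint ranges: [-148.97, 148.97], [-28.65, 121.19], [-84.17, 76.75], [9.2, 138.47], [-72.65, 252.65], [3.7, 117.97], [-149.18, 149.18]. Speed limits (degrees/s): [127.2, 127.2, 159.86, 159.86, 180, 180, 180].

### API

Orientations are given as [roll, pitch, yaw] about the fixed x, y, z axes, in that order (R = Rz(yaw) Ry(pitch) Rx(roll)).
In Python, from station import readout, eyes, manip gives the robot as it stands.
- The arm moves only by the tool apply_moves, never from a script. Its argument "moves" is one flat list of numbers, 5 for each row, row after row: the finger opening in cm, from 0 to 8.7, then the shift along the tool's x, y, z in cm, then the turn about the tool's x in degrees. A call has 1 to 5 rows; each row shifts and turns the commanded pose from where the row before left it, along the tool's axes as they then stand; what a row does not reach is not made up. A row lasts 1/10 s, in which the tool goes at most 50 mm and 8.59 degrees, less where a joint would pass 70% of its speed; a pose out of reach is approached as far as the arm can. A call with a gripper value outside its range is refused whole. The fingers move at their own pace and stop on an object; "newtons" is the grip in N (left out, the last holds). Time passes only in rows, so rows that do not move let the fingers close. It gives the time, the measured TCP pose, the force and the opening at its end, in the units of the state.
- readout.read_state(): the state, without advancing time (a new reading comes with each control period).
- eyes.capture(name): name is "scene" or "top" or "wrist"; returns (picture, depth): 384x512x3 uint8, red, green, blue; 384x512 float32, m along the optical axis (not along the pixel's ray), 0 where there is no reading.
- eyes.camera_model(name): a dict with "fx", "fy", "cx", "cy" (pixels), "world_to_cam" (4x4, takes a point from world to camera coordinates). Camera axes: x right, y down, z forward; pixel columns grow to the right and rows downward; lengths in m; the calibration is good to about 2 mm. A picture is of the moment at which its call begins: read the wrist's pose just before it. camera_model takes no time and is no camera call; for the wrist camera it gives the pose at the moment of the call.
- manip.sign_off(): hands the job in, once; it reports no verdict.
The state is a dict: "time_s": time; "joint_pos": joint angles; "qvel": joint speeds; "joint_efforts": joint torques, N m; "ee_pos": TCP position; "ee_rot": TCP orientation; "force": force on the tool from outside, world axes, zero at the start; "torque": the same for the moment, N m; "grip_width": finger opening in m.
Only numpy, scipy, OpenCV 4.12 (cv2) and the standard library are available. Lean on these libraries where they do the work, as an engineer would, in place of code of your own. Each camera call takes 0.05 s, during which the arm holds its last target.

### The job

Load the drilling fixture: drop the two leftover copper studs from its bed into the white tray, and lay each loose aluminium bar in a lane of its own, pushed home so that it touches the blue end fence and both side pins of that lane. Then lower the yellow drill template over the shaft and the brass pin until it lies flat on the fence and the front supports, and last stand the iron weight upright in the middle of the template's black pad. Leave the tape roll, tape measure, hex keys and centre punch where they are.

Things in the scene. Friction and masses are not known exactly. Their poses are not given: they have to be found in the camera images.
- drill_fixture: fixed dark steel drilling fixture. Origin under its bed at table height; x points from the open front to the blue end fence, y left seen along x, z up. Bed: x -78..98, y -120..120, top z=15. Fence across the bed: face toward the bars at x=50, 10 thick, y -95..95, top z=33. Two blue front supports 12 dia at x=-60, y=+-102, tops z=33. Sizes in mm
- lane_left (a point): where a bar's centre is when home in the left lane (fixture y=+60): 8 mm above the bed, bar's length along x; axes as the fixture's. The bar's end then touches the fence 50 mm ahead in x and its +y side touches two steel side pins (8 dia, 11 high, axes at x=-39 and +39, y=+16 from here). Open toward -x and -y; 36 mm free between bars of neighbouring lanes
- lane_middle (a point): where a bar's centre is when home in the middle lane (fixture y=0): 8 mm above the bed, bar's length along x; axes as the fixture's. The bar's end then touches the fence 50 mm ahead in x and its +y side touches two steel side pins (8 dia, 11 high, axes at x=-39 and +39, y=+16 from here). Open toward -x and -y; 36 mm free between bars of neighbouring lanes
- lane_right (a point): where a bar's centre is when home in the right lane (fixture y=-60): 8 mm above the bed, bar's length along x; axes as the fixture's. The bar's end then touches the fence 50 mm ahead in x and its +y side touches two steel side pins (8 dia, 11 high, axes at x=-39 and +39, y=+16 from here). Open toward -x and -y; 36 mm free between bars of neighbouring lanes
- shaft (a point): upright steel shaft 16 mm dia at fixture x=72, y=0, straight to 51 mm above the table, cone to 61; point on its axis at the height of the support tops (33); axes as the fixture's
- pin (a point): brass anti-rotation pin 8 mm dia at fixture x=72, y=75 (left of the shaft), straight to 43 mm above the table, cone to 48; point on its axis at height 33
- bar_0_center (a point): loose flat aluminium bar blank 100 long (own x) x 24 wide (own y) x 16 high, 0.1 kg, plain and symmetrical; point at its centre, 8 mm above its underside. It lies flat on the table; two or three of the three bars are present, an absent one reads None
- bar_1_center (a point): loose flat aluminium bar blank 100 long (own x) x 24 wide (own y) x 16 high, 0.1 kg, plain and symmetrical; point at its centre, 8 mm above its underside. It lies flat on the table; two or three of the three bars are present, an absent one reads None
- bar_2_center (a point): loose flat aluminium bar blank 100 long (own x) x 24 wide (own y) x 16 high, 0.1 kg, plain and symmetrical; point at its centre, 8 mm above its underside. It lies flat on the table; two or three of the three bars are present, an absent one reads None
- template_handle (a point): loose yellow drill template: plate 160 (x) x 220 (y) x 6 mm, 0.3 kg, with an upright black handle block on its middle, 60 long (x) x 22 wide (y), 6 to 43 mm above the underside. Point: middle of the handle, 24.5 above the underside; x toward the edge with the two holes, z up. Seated, its underside is 33 mm above the table and its x is along the fixture's x
- template_bore (a point): centre of the template's round bore for the shaft, 19 mm dia, on the underside, at template x=62, y=0; axes as the template's. The slot for the pin (11 in x, 15 in y) is 75 mm from it toward template +y
- template_pad (a point): middle of the black rubber pad (62 x 72) on the template's top face, at x=5, y=55 from the template's middle, to the left of the handle when the holes are at the far side (mm)
- weight_center (a point): loose cast iron holding weight, block 35 (own x) x 55 (own y) x 48 high with a loop on top (71 in all), 0.65 kg; point at the middle of the block, 24 above its underside, z up when it stands upright (mm)
- stud_a_center (a point): copper-coloured weld stud lying on the fixture's bed near the middle of the middle lane, roughly along it, 30 mm long (own y), 8 to 10 thick, 12 g; point at its centre, 5 above its underside
- stud_b_center (a point): copper-coloured weld stud lying on the fixture's bed near the middle of the left lane, roughly along it, 30 mm long (own y), 8 to 10 thick, 12 g; point at its centre, 5 above its underside
- parts_tray: fixed open white plastic tray, 85 (own x) x 133 (own y) x 31 high, walls 6 thick, inner floor 2 above the table; origin under its middle. The offcuts in it are flat (mm)
- tape_roll: bystander: roll of yellow tape lying flat, 91 across, 24 high mm, origin under its middle
- tape_measure: bystander: yellow tape measure, 43x73x62 mm, origin under its middle
- hex_keys: bystander: red holder with hex keys lying flat, 40x88x12 mm, origin under its middle
- centre_punch: bystander: grey steel centre punch lying flat, 12x113x12 mm, origin under its middle
There are look-alikes about, which are no part of the job. What is shaped like the part that bears bar_2_center but green or red is not meant.

How it is judged (in metres and radians):
On the way, in this order (a step that is already met when the one before it is completed fails the run):
1. both studs lie in the tray, and every bar is home in a lane of its own against the fence and both side pins (x of stud_a_center in the frame of parts_tray between -0.037 and 0.037 m and y of stud_a_center in the frame of parts_tray between -0.061 and 0.061 m and z of stud_a_center in the frame of parts_tray between 0 and 0.03 m and x of stud_b_center in the frame of parts_tray between -0.037 and 0.037 m and y of stud_b_center in the frame of parts_tray between -0.061 and 0.061 m and z of stud_b_center in the frame of parts_tray between 0 and 0.03 m and x of bar_0_center in the frame of drill_fixture between -0.002 and 0.0015 m and z of bar_0_center in the frame of drill_fixture between 0.0205 and 0.0255 m and angle between the x axis of each of bar_0_center, bar_1_center, bar_2_center and the x axis of drill_fixture, either way round below 0.03 rad and (y of bar_0_center in the frame of drill_fixture between -0.062 and -0.0585 m or y of bar_0_center in the frame of drill_fixture between -0.002 and 0.0015 m or y of bar_0_center in the frame of drill_fixture between 0.058 and 0.0615 m) and x of bar_1_center in the frame of drill_fixture between -0.002 and 0.0015 m and z of bar_1_center in the frame of drill_fixture between 0.0205 and 0.0255 m and (y of bar_1_center in the frame of drill_fixture between -0.062 and -0.0585 m or y of bar_1_center in the frame of drill_fixture between -0.002 and 0.0015 m or y of bar_1_center in the frame of drill_fixture between 0.058 and 0.0615 m) and x of bar_2_center in the frame of drill_fixture between -0.002 and 0.0015 m and z of bar_2_center in the frame of drill_fixture between 0.0205 and 0.0255 m and (y of bar_2_center in the frame of drill_fixture between -0.062 and -0.0585 m or y of bar_2_center in the frame of drill_fixture between -0.002 and 0.0015 m or y of bar_2_center in the frame of drill_fixture between 0.058 and 0.0615 m)), for 0.2 s.
2. the template is over the shaft and pin and lies flat on its supports (horizontal distance between template_bore and shaft below 0.003 m and angle between the x axis of template_handle and the x axis of drill_fixture, either way round below 0.04 rad and angle between template_handle's own z axis and vertical below 0.03 rad and z of template_bore in the frame of drill_fixture between 0.031 and 0.0355 m), for 0.2 s.
At the end, for the whole second after the job is handed in: Both studs inside the tray; every bar flat on the bed in a lane, within 2 mm of the fence and side pins and 0.03 rad of parallel; template down on its supports within 2.5 mm, bore within 3 mm of the shaft's axis; weight upright on the template within 18 mm of the pad's middle; all at rest (all of step 1 and all of step 2 and horizontal distance between weight_center and template_pad below 0.018 m and angle between weight_center's own z axis and vertical below 0.08 rad and z of weight_center in the frame of template_pad between 0.021 and 0.028 m); the robot touches nothing.
It fails at once if a bystander is moved more than 3 cm (distance of any of tape_roll, tape_measure, hex_keys, centre_punch from where it was at the start of the episode above 0.03 m).
Of bar_0, bar_1, bar_2 only 2 to 3 are there at a start; the rules pass over those that are not, and their reading is None.
At some moment in a run one of drill_template may be knocked a few centimetres aside while the robot is not near it.
Once in a run the grip may slacken for a moment while it holds something.
It also fails if it takes over 210 s, if anything falls off the work surface, if the arm or the gripper's body presses on something with over 40 N, if the wrist force passes 120 N, or if a joint passes its speed limit or range.

## Working session

There is one attempt and no reset: what is moved stays moved. The work goes in short steps, Python scripts to look and compute and a tool call to move; the robot and the scene stay as the last step left them, time stands still between calls to the robot, and variables do not carry over. Pictures are saved under pics/ and viewed, and the job is handed in when it is done.

Besides the shell and the picture viewer there is one more tool, called after "Call:" as name(argument=value, ...) on one line, values as JSON. apply_moves: Moves the arm, as the interface text tells. Its arguments: {"type":"object","properties":{"moves":{"type":"array"},"newtons":{"type":"number"}},"required":["moves"]}

```bash
ls -la; mkdir -p pics; cat > h.py <<'E'
import numpy as np, cv2
from station import readout, eyes, manip
from scipy.spatial.transform import Rotation as Ro
def cap(name,tag):
    m=eyes.camera_model(name); p,d=eyes.capture(name)
    np.savez('pics/%s.npz'%tag,p=p,d=d,K=np.array([m['fx'],m['fy'],m['cx'],m['cy']]),T=np.array(m['world_to_cam']))
    cv2.imwrite('pics/%s.png'%tag,p[:,:,::-1]); return p,d,m
def load(tag):
    z=np.load('pics/%s.npz'%tag); return z['p'],z['d'],z['K'],z['T']
def ray(K,T,u,v,z):
    T=np.array(T); C=np.linalg.inv(T); u=np.atleast_1d(u).astype(float);v=np.atleast_1d(v).astype(float)
    d=np.stack([(u-K[2])/K[0],(v-K[3])/K[1],np.ones_like(u)],-1)@C[:3,:3].T
    o=C[:3,3]; s=(z-o[2])/d[:,2]; return o+d*s[:,None]
def dpt(K,T,d):
    C=np.linalg.inv(T); v,u=np.mgrid[:d.shape[0],:d.shape[1]]
    P=np.stack([(u-K[2])/K[0]*d,(v-K[3])/K[1]*d,d],-1)@C[:3,:3].T+C[:3,3]
    P[d==0]=np.nan; return P
def proj(K,T,P):
    P=np.atleast_2d(P); c=P@T[:3,:3].T+T[:3,3]; return np.stack([c[:,0]/c[:,2]*K[0]+K[2],c[:,1]/c[:,2]*K[1]+K[3]],-1)
E
python3 - <<'E'
from h import *
print(readout.read_state())
for n in ['scene','top','wrist']:
    p,d,m=cap(n,n+'0'); C=np.linalg.inv(np.array(m['world_to_cam'])); print(n,m['fx'],m['fy'],m['cx'],m['cy'],C.round(4).tolist(),(d==0).mean())
E
```

```text
total 12
drwxr-xr-x  3 agent agent 4096 Dec  7 01:47 .
drwxr-xr-x 23 root  root  4096 Dec  7 01:47 ..
drwxr-xr-x  2 agent agent 4096 Dec  7 01:47 pics
{'time_s': 0.0, 'joint_pos': array([67.63082604, 19.07258296, -3.70606455, 83.70457543,  1.23880843,
       77.34235384, -5.06746089]), 'qvel': array([-0.00600999,  0.09088623,  0.13554728, -0.03618988, -0.07555148,
       -0.01591399,  0.07403439]), 'joint_efforts': array([-1.34757254e-03, -6.23265481e+01,  2.39233766e-02, -3.89903283e+01,
       -6.13787281e-02,  3.97756754e-02,  1.17194736e-04]), 'ee_pos': array([ 0.22458221, -0.58285899,  0.22175918]), 'ee_rot': array([-176.32989397,   89.92036536,  114.7481371 ]), 'force': array([-0.28927946,  0.45451536,  0.49828695]), 'torque': array([-0.00600212, -0.05524983, -0.01950539]), 'grip_width': 0.08731957549508507}
scene 391.0683441539711 391.0683441539711 253.50389070892814 199.58126235708517 [[-0.4663, -0.5931, 0.6563, -0.2264], [-0.8846, 0.3192, -0.3401, 0.5072], [-0.0077, -0.7391, -0.6735, 0.8172], [0.0, 0.0, 0.0, 1.0]] 0.004175821940104167
top 352.63904734182904 352.63904734182904 260.14886744418413 191.89216463700154 [[-0.0275, -0.992, 0.1232, 0.3954], [-0.9996, 0.0279, 0.0016, 0.1218], [-0.005, -0.1231, -0.9924, 1.0516], [0.0, 0.0, 0.0, 1.0]] 0.0041046142578125
wrist 270.2533394420914 270.2533394420914 257.46716570313475 191.2286527877947 [[0.3599, -0.9014, -0.2406, 0.2907], [-0.933, -0.3477, -0.0929, -0.5582], [0.0001, 0.2579, -0.9662, 0.3852], [0.0, 0.0, 0.0, 1.0]] 0.017333984375
```

View pics/scene0.png

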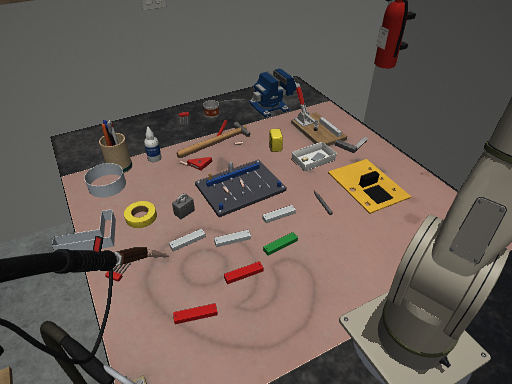

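View pics/top0.png

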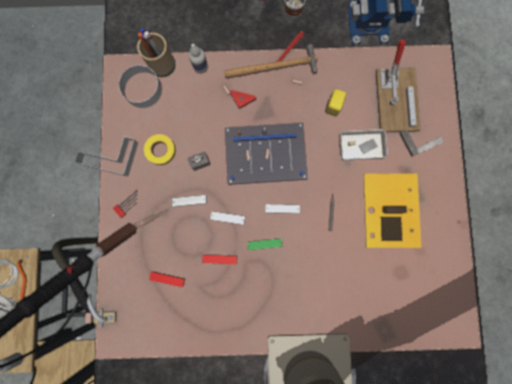

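View pics/wrist0.png

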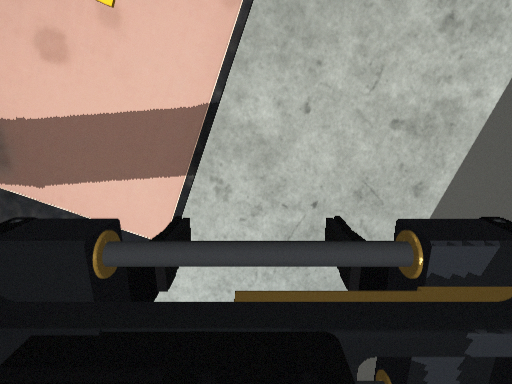

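```bash
python3 - <<'E'
from h import *
p,d,K,T=load('top0')
c=cv2.resize(p[85:265,90:440],None,fx=2.28,fy=2.28,interpolation=cv2.INTER_CUBIC); cv2.imwrite('pics/top0c.png',c[:,:,::-1])
p2,*_=load('scene0')
c=cv2.resize(p2[110:340,60:420],None,fx=2.2,fy=2.2,interpolation=cv2.INTER_CUBIC); cv2.imwrite('pics/scene0c.png',c[:,:,::-1])
P=dpt(K,T,d)
for n,(u,v) in dict(b0=(189,201),b1=(228,218),b2=(283,209),green=(265,244),tmpl=(380,190),pad=(391,229),handle=(395,209),fix=(240,170),weight=(199,160),tray=(362,145),punch=(332,212),table=(300,240)).items(): print(n,P[v,u].round(4))
E
```

```text
b0 [0.5027 0.3339 0.0175]
b1 [0.4493 0.2195 0.0203]
b2 [0.4717 0.0575 0.0122]
green [0.3711 0.1136 0.0154]
tmpl [ 0.5214 -0.2358  0.0014]
pad [ 0.4044 -0.2588  0.0052]
handle [ 0.4607 -0.2613  0.0413]
fix [0.5911 0.1816 0.0178]
weight [0.6167 0.2971 0.055 ]
tray [ 0.6598 -0.1892  0.0062]
punch [ 0.459  -0.0868  0.0106]
table [0.3796 0.0101 0.0032]
```

View pics/top0c.png

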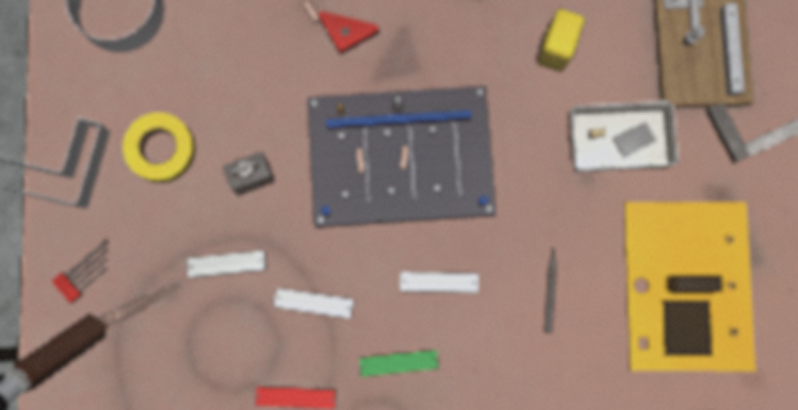

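View pics/scene0c.png

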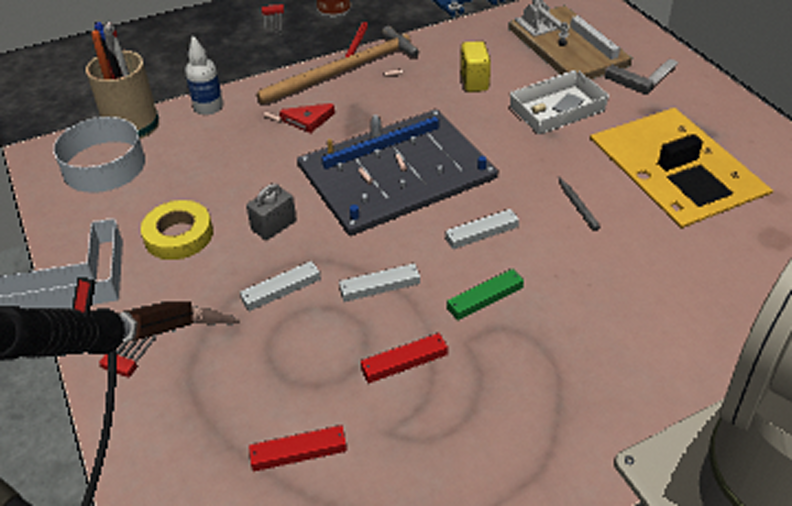

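```bash
cat >> h.py <<'E'
def blobs(p,lo,hi,amin=15):
    h=cv2.cvtColor(p,cv2.COLOR_RGB2HSV); m=cv2.inRange(h,np.array(lo),np.array(hi))
    n,l,s,c=cv2.connectedComponentsWithStats(m); out=[]
    for i in range(1,n):
        if s[i,4]>=amin:
            cn=max(cv2.findContours((l==i).astype(np.uint8),cv2.RETR_EXTERNAL,cv2.CHAIN_APPROX_NONE)[0],key=len)
            out.append((s[i,4],c[i],cv2.minAreaRect(cn),l==i))
    return out
def mv(tp,phi=None):
    """print delta tool shifts (cm) to reach TCP tp; phi = world angle of jaw axis (deg, mod 180)"""
    s=readout.read_state(); R=Ro.from_euler('xyz',s['ee_rot'],degrees=True).as_matrix()
    a=np.degrees(np.arctan2(R[1,2],R[0,2])); q=s['joint_pos'][6]
    dl=(np.array(tp)-s['ee_pos'])
    out=[np.round(R.T@dl*100,2).tolist()]
    if phi is not None:
        # turn about tool x (down): positive turn -> world angle decreases
        dt=-((phi-a+90)%180-90); Rn=R@Ro.from_euler('x',dt,degrees=True).as_matrix()
        out+=['turn',round(dt,2),'after-turn shift',np.round(Rn.T@dl*100,2).tolist()]
    print('t',round(s['time_s'],2),'tcp',s['ee_pos'].round(4),'jaw ang',round(a,2),'tilt',np.degrees(np.arccos(-R[2,0])).round(2),'j7',q.round(1),'F',s['force'].round(1),'grip',round(s['grip_width'],4)); print(' shift xyz cm',*out)
E
python3 - <<'E'
from h import *
p,d,K,T=load('top0'); h=cv2.cvtColor(p,cv2.COLOR_RGB2HSV)
for u,v in [(265,136),(189,201),(247,155),(267,155),(255,170),(300,240),(231,182),(332,212),(199,160)]: print((u,v),h[v,u])
for n,lo,hi,z in [('blue',(100,120,60),(130,255,255),.033),('alu',(0,0,185),(179,30,255),.016),('yel',(20,140,120),(32,255,255),.006)]:
    for a,c,r,m in blobs(p,lo,hi):
        P=ray(K,T,*r[0],z)[0]; b=ray(K,T,*cv2.boxPoints(r).T,z); 
        print(n,a,c.round(1),P.round(4),'rect',np.round(b[:,:2],4).tolist())
mv([0.45,0,0.3],90)
E
```

```text
(265, 136) [110 142 140]
(189, 201) [ 60   4 215]
(247, 155) [  8  52 173]
(267, 155) [ 10  52 180]
(255, 170) [135  16  97]
(300, 240) [  8  67 168]
(231, 182) [120   8 135]
(332, 212) [ 11  33 109]
(199, 160) [ 10  15 156]
blue 97 [366.9  13.4] [ 1.0763 -0.2259  0.033 ] rect [[1.0525, -0.1951], [1.1161, -0.233], [1.1002, -0.2569], [1.0368, -0.2189]]
blue 141 [380.4   5.9] [ 1.0935 -0.2665  0.033 ] rect [[1.1141, -0.2508], [1.1131, -0.285], [1.0729, -0.2822], [1.074, -0.2481]]
blue 133 [407.8   6. ] [ 1.0875 -0.3515  0.033 ] rect [[1.1115, -0.3347], [1.1103, -0.372], [1.0636, -0.3682], [1.0647, -0.3311]]
blue 134 [353.5  26.1] [ 1.0389 -0.1726  0.033 ] rect [[1.0751, -0.1405], [1.0897, -0.1715], [1.0031, -0.2045], [0.9887, -0.1738]]
blue 25 [387.6  17. ] [ 1.0554 -0.2854  0.033 ] rect [[1.0556, -0.2734], [1.0665, -0.2919], [1.0551, -0.2974], [1.0442, -0.2788]]
blue 72 [383.8  30.3] [ 1.0131 -0.268   0.033 ] rect [[1.0215, -0.2467], [1.0304, -0.2851], [1.0047, -0.2892], [0.9958, -0.251]]
blue 29 [370.9  28.7] [ 1.0188 -0.2323  0.033 ] rect [[1.0219, -0.2138], [1.0251, -0.2505], [1.01
[... 520 characters left out ...]
5, 0.0112]]
alu 254 [227.1 217.3] [0.4517 0.2221 0.016 ] rect [[0.4493, 0.2722], [0.4714, 0.2687], [0.4542, 0.1719], [0.4321, 0.1757]]
yel 260 [336.6  99.8] [ 0.8048 -0.1195  0.006 ] rect [[0.7816, -0.089], [0.8427, -0.1119], [0.828, -0.1501], [0.7671, -0.127]]
yel 501 [159.  149.1] [0.6651 0.4271 0.006 ] rect [[0.7102, 0.4733], [0.7076, 0.3816], [0.6205, 0.3813], [0.6231, 0.4721]]
yel 3264 [392.  207.5] [ 0.4588 -0.2649  0.006 ] rect [[0.5705, -0.1877], [0.5716, -0.3508], [0.35, -0.3401], [0.3489, -0.1812]]
t 0.15 tcp [ 0.2246 -0.5829  0.2219] jaw ang -68.93 tilt 0.06 j7 -5.1 F [-0.2 -0.7  0.4] grip 0.0869
 shift xyz cm [-7.76, 41.99, -46.3] turn 21.07 after-turn shift [-7.76, 22.54, -58.3]
```

```bash
python3 - <<'E'
from h import *
mv([0.53,0.10,0.25],-88)
p,d,K,T=load('top0');P=dpt(K,T,d)
for u,v in [(165,210),(150,218),(115,240),(75,270)]: print(P[v-2:v+3,u-2:u+3,:].reshape(-1,3).round(3)[::6].tolist())
E
```

```text
t 0.15 tcp [ 0.2246 -0.5829  0.2219] jaw ang -68.93 tilt 0.06 j7 -5.1 F [-0.2 -0.7  0.4] grip 0.0869
 shift xyz cm [-2.75, 53.05, -52.75] turn 19.07 after-turn shift [-2.75, 32.9, -67.19]
[[0.485, 0.415, 0.003], [0.482, 0.412, 0.001], [0.479, 0.406, 0.011], [0.475, 0.403, 0.012], [0.473, 0.403, 0.002]]
[[0.459, 0.439, 0.066], [0.455, 0.434, 0.074], [0.453, 0.431, 0.071], [0.45, 0.43, 0.068], [0.447, 0.429, 0.062]]
[[0.4, 0.495, 0.163], [0.397, 0.493, 0.162], [0.395, 0.488, 0.166], [0.392, 0.486, 0.165], [0.39, 0.484, 0.165]]
[[0.337, 0.53, 0.28], [0.333, 0.544, 0.25], [0.331, 0.542, 0.249], [0.329, 0.539, 0.251], [0.326, 0.537, 0.249]]
```

Call:
apply_moves(moves=[8.7,-1,0,0,6.4,8.7,-1,0,0,6.4,8.7,-1,0,0,6.3])

```text
time_s: 0.45
ee_pos: [0.2246, -0.583, 0.2525]
ee_rot: [-159.0, 90.0, 112.7]
force: [0.6, -0.5, -0.4]
grip_width: 0.0868
```

```bash
python3 - <<'E'
from h import *
mv([0.53,0.10,0.25],-88)
E
```

```text
t 0.45 tcp [ 0.2246 -0.583   0.2525] jaw ang -88.29 tilt 0.04 j7 -23.8 F [ 0.6 -0.5 -0.4] grip 0.0868
 shift xyz cm [0.29, 32.56, -67.36] turn -0.29 after-turn shift [0.29, 32.9, -67.19]
```

Call:
apply_moves(moves=[8.7,0,2.04,-4.21,0,8.7,0,2.04,-4.21,0,8.7,0,2.04,-4.21,0,8.7,0,2.04,-4.21,0,8.7,0,2.04,-4.21,0])

```text
time_s: 0.95
ee_pos: [0.3198, -0.3674, 0.2524]
ee_rot: [-50.2, 90.0, -138.3]
force: [0.8, -0.4, 0.2]
grip_width: 0.0867
```

Call:
apply_moves(moves=[8.7,0,2.04,-4.21,0,8.7,0,2.04,-4.21,0,8.7,0,2.04,-4.21,0,8.7,0,2.04,-4.21,0,8.7,0,2.04,-4.21,0])

```text
time_s: 1.45
ee_pos: [0.4144, -0.1536, 0.2526]
ee_rot: [11.6, 90.0, -76.4]
force: [1.2, 0.2, 0.7]
grip_width: 0.0871
```

Call:
apply_moves(moves=[8.7,0,2.04,-4.21,0,8.7,0,2.04,-4.21,0,8.7,0,2.04,-4.21,0,8.7,0,2.04,-4.21,0,8.7,0,2.04,-4.21,0])

```text
time_s: 1.95
ee_pos: [0.5092, 0.0601, 0.2527]
ee_rot: [59.2, 90.0, -28.8]
force: [0.5, -1.6, 0.4]
grip_width: 0.087
```

Call:
apply_moves(moves=[8.7,0,2.04,-4.21,0,8.7,0,0,0,0])

```text
time_s: 2.15
ee_pos: [0.5279, 0.108, 0.2521]
ee_rot: [-171.8, 89.8, 100.6]
force: [-0.4, 0.8, -0.8]
grip_width: 0.0871
```

```bash
python3 - <<'E'
from h import *
mv([0.53,0.10,0.25],-88)
p,d,m=cap('wrist','w1')
cv2.imwrite('pics/w1c.png',cv2.resize(p[:230],None,fx=1.56,fy=1.56,interpolation=cv2.INTER_CUBIC)[:,:,::-1])
E
```

```text
t 2.15 tcp [0.5279 0.108  0.2521] jaw ang -87.56 tilt 0.21 j7 -109.5 F [-0.4  0.8 -0.8] grip 0.0871
 shift xyz cm [0.2, 0.17, 0.81] turn 0.44 after-turn shift [0.2, 0.18, 0.8]
```

View pics/w1c.png

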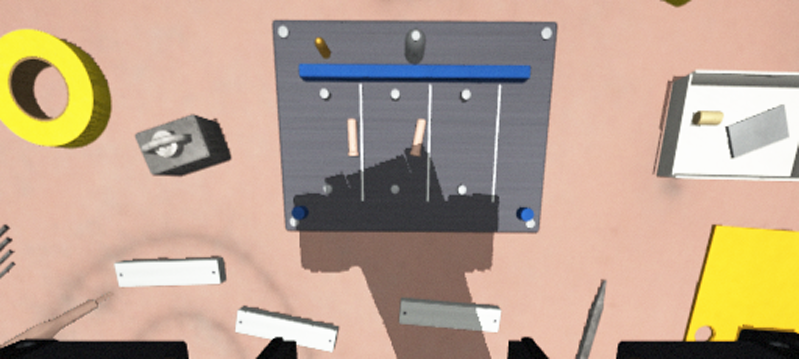

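```bash
python3 - <<'E'
from h import *
p,d,K,T=load('w1'); h=cv2.cvtColor(p,cv2.COLOR_RGB2HSV)
for u,v in [(226,88),(268,84),(267,97),(208,60),(182,21),(265,47),(200,50)]: print((u,v),h[v,u],p[v,u])
pp=p[:215]
for n,lo,hi,z in [('blue',(100,130,40),(130,255,255),.033),('cop',(4,55,90),(18,150,255),.020),('white',(0,0,150),(179,40,255),.026),('alu',(0,0,215),(179,25,255),.016)]:
    for a,c,r,m in blobs(pp,lo,hi,10):
        if n=='cop' and a>800: continue
        P=ray(K,T,*r[0],z)[0]; b=ray(K,T,*cv2.boxPoints(r).T,z)
        print(n,a,c.round(1),P[:2].round(4),'rect',np.round(b[:,:2],4).tolist())
E
```

```text
(226, 88) [ 16  30 252] [252 238 222]
(268, 84) [ 14  27 252] [252 238 225]
(267, 97) [ 12  78 151] [151 123 105]
(208, 60) [ 90   2 242] [240 242 242]
(182, 21) [ 75   2 232] [230 232 231]
(265, 47) [108 187 207] [ 55 116 207]
(200, 50) [109 186  63] [17 34 63]
blue 1540 [263.9  46.2] [0.6891 0.1045] rect [[0.6796, 0.1988], [0.6919, 0.1985], [0.6985, 0.0111], [0.6863, 0.0097]]
blue 72 [192.  135.6] [0.5727 0.2008] rect [[0.5744, 0.2091], [0.5806, 0.1973], [0.571, 0.1925], [0.5648, 0.2043]]
blue 73 [336.2 136.7] [0.5793 0.0009] rect [[0.5844, 0.0085], [0.585, -0.0053], [0.5741, -0.0067], [0.5735, 0.0072]]
cop 620 [31.  57.6] [0.6683 0.4226] rect [[0.6779, 0.4524], [0.6989, 0.4189], [0.6585, 0.3923], [0.6362, 0.4264]]
cop 25 [13.7 67.9] [0.6517 0.443 ] rect [[0.6604, 0.4536], [0.6633, 0.45], [0.6429, 0.4323], [0.6399, 0.436]]
cop 32 [227.8  87.7] [0.6381 0.1532] rect [[0.6237, 0.1544], [0.6521, 0.1548], [0.6523, 0.152], [0.6238, 0.1516]]
cop 59 [266.4  93.7] [0.636  0.0993] rect [[0.6262, 0.105], [0.6468, 0.1013], [0.6456, 0.0937], [0.625, 0.0972]]
cop 48 [451. 212.] [ 0.4739 -0.1923]
[... 4173 characters left out ...]
2484]]
alu 17 [295.8 121.2] [0.598  0.0561] rect [[0.5982, 0.0601], [0.6018, 0.0568], [0.5978, 0.0522], [0.5942, 0.0555]]
alu 10 [187.2 141.9] [0.562  0.2116] rect [[0.5626, 0.2145], [0.5648, 0.2123], [0.5614, 0.2087], [0.5591, 0.2109]]
alu 19 [339.6 143.2] [ 0.5701 -0.01  ] rect [[0.5692, -0.0057], [0.5744, -0.0102], [0.571, -0.0143], [0.5657, -0.0098]]
alu 985 [107.  174.9] [0.5076 0.3348] rect [[0.5156, 0.3841], [0.5227, 0.2839], [0.4994, 0.2849], [0.4921, 0.3866]]
alu 192 [313.2 204.3] [0.4746 0.0203] rect [[0.4618, 0.0308], [0.4861, 0.033], [0.4871, 0.01], [0.4629, 0.0075]]
alu 601 [176.  208.9] [0.454  0.2222] rect [[0.451, 0.2738], [0.4732, 0.2683], [0.4569, 0.1707], [0.4342, 0.1749]]
```

```bash
python3 - <<'E'
from h import *
mv([0.6405,0.0987,0.07],-99.7)
E
```

```text
t 2.2 tcp [0.5276 0.1047 0.2519] jaw ang -87.71 tilt 0.13 j7 -109.3 F [-0.  -1.5  0.2] grip 0.0868
 shift xyz cm [18.18, 11.28, 1.09] turn 11.99 after-turn shift [18.18, 11.26, -1.28]
```

Call:
apply_moves(moves=[3.5,2,0,0,6,3.5,2,0,0,6,3.5,3.5,2.8,-0.32,0,3.5,3.5,2.8,-0.32,0,3.5,3.5,2.8,-0.32,0])

```text
time_s: 2.7
ee_pos: [0.6131, 0.094, 0.1062]
ee_rot: [27.9, 89.9, -72.3]
force: [0.3, -0.8, 0.1]
grip_width: 0.0548
```

Call:
apply_moves(moves=[3.5,3,2.8,-0.32,0,3.5,0,0,0,0])

```text
time_s: 2.9
ee_pos: [0.6395, 0.091, 0.0711]
ee_rot: [-68.9, 89.5, -169.1]
force: [-0.4, -0.3, 0.2]
grip_width: 0.0396
```

```bash
python3 - <<'E'
from h import *
mv([0.6405,0.0987,0.017],-99.7)
p,d,m=cap('wrist','w2')
cv2.imwrite('pics/w2c.png',cv2.resize(p[:260],None,fx=1.56,fy=1.56,interpolation=cv2.INTER_CUBIC)[:,:,::-1])
E
```

```text
t 2.9 tcp [0.6395 0.091  0.0711] jaw ang -100.21 tilt 0.47 j7 -125.7 F [-0.4 -0.3  0.2] grip 0.0396
 shift xyz cm [5.41, 0.01, -0.79] turn -0.51 after-turn shift [5.41, 0.01, -0.79]
```

View pics/w2c.png

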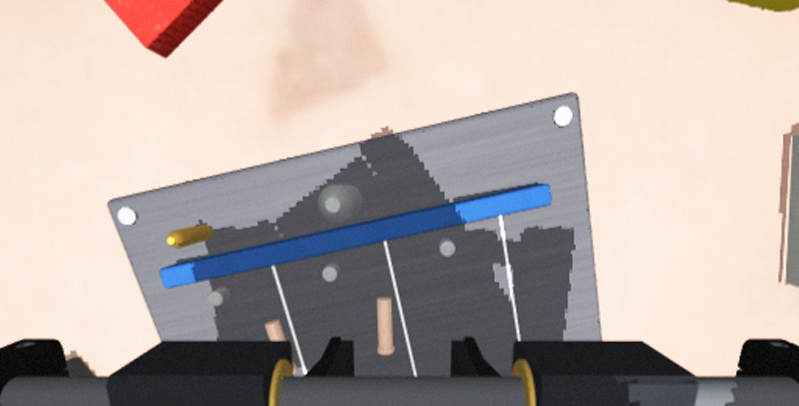

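```bash
python3 - <<'E'
from h import *
p,d,K,T=load('w2')
h=cv2.cvtColor(p,cv2.COLOR_RGB2HSV); print(h[205,246],h[205,265],h[80,310])
for a,c,r,m in blobs(p[:240],(3,40,70),(20,140,255),40):
    if a<3000: print(a,c.round(1),r,ray(K,T,*r[0],.020).round(4),ray(K,T,*cv2.boxPoints(r).T,.02)[:,:2].round(4).tolist())
mv([0.6405,0.0987,0.017],-99.7)
E
```

```text
[ 10  63 227] [120  21  87] [111  15 172]
1014 [36.1 10.1] ((71.5, 18.5), (37.0, 143.0), 90.0) [[0.7983 0.1933 0.02  ]] [[0.8176, 0.2375], [0.8004, 0.1411], [0.7784, 0.1477], [0.7962, 0.2471]]
700 [490.5  14.8] ((483.1402587890625, 20.237804412841797), (55.76791763305664, 36.44240188598633), 6.340191841125488) [[ 0.7467 -0.0898  0.02  ]] [[0.7408, -0.0694], [0.763, -0.0718], [0.7525, -0.1097], [0.7298, -0.1085]]
40 [ 9.3 48.2] ((9.18461799621582, 47.47692108154297), (6.697875499725342, 17.116792678833008), 82.87498474121094) [[0.7888 0.2435 0.02  ]] [[0.7912, 0.2492], [0.7904, 0.2367], [0.7863, 0.2379], [0.7871, 0.2504]]
429 [238.7  87.6] ((232.9682159423828, 88.76075744628906), (11.85197639465332, 281.20391845703125), 79.01331329345703) [[0.7334 0.0918 0.02  ]] [[0.7374, 0.1984], [0.7377, -0.01], [0.7296, -0.011], [0.7289, 0.1996]]
703 [502.2 130.8] ((500.0, 133.99998474121094), (111.99998474121094, 21.999996185302734), 90.0) [[ 0.6644 -0.106   0.02  ]] [[0.7074, -0.0956], [0.7045, -0.1117], [0.6164, -0.1175], [0.6196, -0.0997]]
369 [246.3 208.8] ((246.4822540283203, 208.46726989746
[... 953 characters left out ...]
 0.02  ]] [[0.6394, 0.2534], [0.6526, 0.2205], [0.6515, 0.2202], [0.6382, 0.2531]]
85 [419.7 225.9] ((416.93414306640625, 224.60731506347656), (62.62205505371094, 8.9883394241333), 20.2248592376709) [[ 0.5993 -0.0405  0.02  ]] [[0.61, -0.0149], [0.6172, -0.0178], [0.5884, -0.0666], [0.5809, -0.064]]
88 [ 50.5 230.2] ((51.9608154296875, 230.68515014648438), (23.758298873901367, 8.110054016113281), 27.897274017333984) [[0.6493 0.2665 0.02  ]] [[0.6529, 0.2761], [0.6585, 0.2705], [0.6457, 0.2568], [0.6399, 0.2624]]
t 2.95 tcp [0.6393 0.0923 0.0742] jaw ang -100.15 tilt 0.31 j7 -125.7 F [-0.4 -0.5  0.4] grip 0.0378
 shift xyz cm [5.72, 0.03, -0.66] turn -0.45 after-turn shift [5.72, 0.04, -0.66]
```

Call:
apply_moves(moves=[3.5,2,0,-0.35,0,3.5,2,0,-0.35,0,3.5,1,0,0,0,3.5,0,0,0,0])

```text
time_s: 3.35
ee_pos: [0.6407, 0.1005, 0.0275]
ee_rot: [-36.0, 89.9, -136.1]
force: [0.7, -0.8, -0.3]
grip_width: 0.0354
```

```bash
python3 - <<'E'
from h import *
mv([0.640,0.099,0.017],-99.7)
E
```

```text
t 3.35 tcp [0.6407 0.1005 0.0275] jaw ang -100.03 tilt 0.07 j7 -127.6 F [ 0.7 -0.8 -0.3] grip 0.0354
 shift xyz cm [1.05, -0.04, 0.16] turn -0.33 after-turn shift [1.05, -0.04, 0.16]
```

Call:
apply_moves(moves=[3.5,0.7,0,0.15,0,3.5,0.35,0,0,0,0.5,0,0,0,0,0.3,0,0,0,0,0.3,0,0,0,0], newtons=20)

```text
time_s: 3.85
ee_pos: [0.6415, 0.0998, 0.0174]
ee_rot: [104.2, 90.0, 4.2]
force: [0.8, -0.2, -0.3]
grip_width: 0.0187
```

Call:
apply_moves(moves=[0.3,0,0,0,0,0.3,0,0,0,0])

```text
time_s: 4.05
ee_pos: [0.6414, 0.0998, 0.0172]
ee_rot: [95.3, 90.0, -4.7]
force: [-0.5, -0.2, 1.1]
grip_width: 0.0082
```

Call:
apply_moves(moves=[0.3,-3,0,0,0,0.3,-4,0,0,0,0.3,-2,0,0,0])

```text
time_s: 4.35
ee_pos: [0.6424, 0.1003, 0.1104]
ee_rot: [112.0, 89.8, 12.0]
force: [0.4, -0.1, 0.2]
grip_width: 0.008
```

```bash
python3 - <<'E'
from h import *
mv([0.655,-0.20,0.10],-88)
p,d,K,T=load('w1')
m=blobs(p[:215],(0,0,150),(179,40,255),3000)[0]; print(m[2])
c=cv2.convexHull(np.argwhere(m[3])[:,::-1].astype(np.int32)); print(cv2.approxPolyDP(c,4,True).reshape(-1,2).tolist()); 
q=cv2.approxPolyDP(c,4,True).reshape(-1,2); print(ray(K,T,*q.T.astype(float),.031).round(3)[:,:2].tolist())
E
```

```text
t 4.35 tcp [0.6424 0.1003 0.1104] jaw ang -100.02 tilt 0.2 j7 -125.4 F [ 0.4 -0.1  0.2] grip 0.008
 shift xyz cm [1.03, 6.46, 29.35] turn -12.02 after-turn shift [1.03, 0.21, 30.06]
((471.0, 80.0), (70.0, 80.0), 90.0)
[[511, 115], [431, 112], [442, 47], [511, 46]]
[[0.619, -0.235], [0.618, -0.125], [0.698, -0.122], [0.703, -0.21]]
```

Call:
apply_moves(moves=[0.3,0,0.98,4.26,0,0.3,0,0.98,4.26,0,0.3,0,0.98,4.26,0,0.3,0,0.98,4.26,0,0.3,0,0.98,4.26,0])

```text
time_s: 4.85
ee_pos: [0.6523, -0.1203, 0.1072]
ee_rot: [65.0, 90.0, -35.1]
force: [-0.0, 0.4, -0.6]
grip_width: 0.0081
```

Call:
apply_moves(moves=[0.3,0,0.98,4.26,0,0.3,1.5,0.98,4.26,0,0.3,3,0,0,0,0.3,2.5,0,0,0,0.3,0,0,0,0])

```text
time_s: 5.35
ee_pos: [0.6543, -0.2055, 0.0331]
ee_rot: [-97.3, 89.6, 162.7]
force: [-1.0, 0.1, -0.2]
grip_width: 0.0081
```

```bash
python3 - <<'E'
from h import *
mv([0.658,-0.205,0.03],-100)
E
```

```text
t 5.35 tcp [ 0.6543 -0.2055  0.0331] jaw ang -100.04 tilt 0.36 j7 -99.0 F [-1.   0.1 -0.2] grip 0.0081
 shift xyz cm [0.31, 0.36, -0.12] turn -0.04 after-turn shift [0.31, 0.36, -0.12]
```

Release, then rise and go back for stud b (axis about along the lane).

Call:
apply_moves(moves=[2.5,0.5,0,0,0,2.5,0,0,0,0,2.5,0,0,0,0,3.5,-4,0,0,0,3.5,-4,0,0,0])

```text
time_s: 5.85
ee_pos: [0.6565, -0.2056, 0.1132]
ee_rot: [-98.5, 89.9, 161.5]
force: [0.8, -0.9, -0.1]
grip_width: 0.0319
```

```bash
python3 - <<'E'
from h import *
mv([0.60,0.155,0.10],-90)
p,d,m=cap('wrist','w3')
cv2.imwrite('pics/w3c.png',cv2.resize(p[:260],None,fx=1.56,fy=1.56,interpolation=cv2.INTER_CUBIC)[:,:,::-1])
E
```

```text
t 5.85 tcp [ 0.6565 -0.2056  0.1132] jaw ang -100.01 tilt 0.05 j7 -97.5 F [ 0.8 -0.9 -0.1] grip 0.0319
 shift xyz cm [1.34, -11.83, -34.53] turn -10.01 after-turn shift [1.34, -5.65, -36.06]
```

View pics/w3c.png

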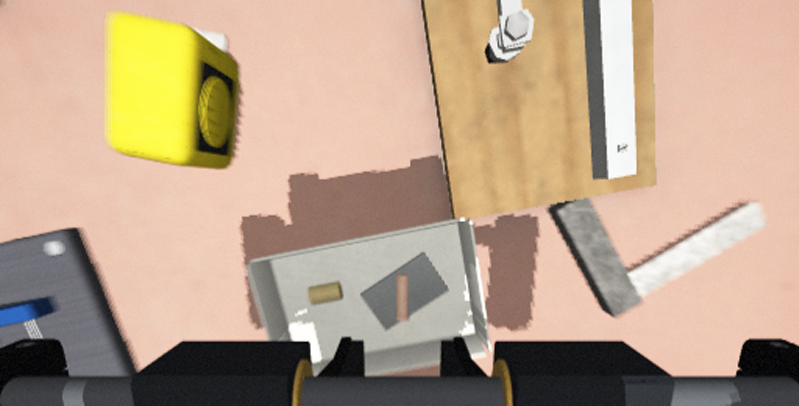

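Call:
apply_moves(moves=[3.5,0,0,0,-5,3.5,0,0,0,-5,3.5,0,-0.2,-4.5,0,3.5,0,-0.2,-4.5,0,3.5,0,-0.2,-4.5,0])

```text
time_s: 6.4
ee_pos: [0.6512, -0.0694, 0.1132]
ee_rot: [79.4, 89.9, -10.6]
force: [1.1, 0.4, 0.5]
grip_width: 0.0352
```

Call:
apply_moves(moves=[3.5,0,-0.2,-4.5,0,3.5,0,-0.2,-4.5,0,3.5,0,-0.2,-4.5,0,3.5,0,-0.2,-4.5,0,3.5,0,-0.2,-4.5,0])

```text
time_s: 6.9
ee_pos: [0.6413, 0.1561, 0.1133]
ee_rot: [88.4, 89.9, -1.6]
force: [1.4, -1.0, -0.6]
grip_width: 0.035
```

Call:
apply_moves(moves=[3.5,2,0,0,0,3.5,2,0,0,0,3.5,0,0,0,0])

```text
time_s: 7.2
ee_pos: [0.6399, 0.154, 0.0702]
ee_rot: [-65.6, 89.8, -155.6]
force: [-1.2, -0.5, 0.8]
grip_width: 0.0349
```

```bash
python3 - <<'E'
from h import *
p,d,m=cap('wrist','w4')
p,d,K,T=load('w4')
for a,c,r,m in blobs(p[:240],(3,40,70),(20,140,255),40):
    if a<1000 and 200<c[0]<320 and c[1]>150: print(a,c.round(1),r,ray(K,T,*r[0],.020).round(4),ray(K,T,*cv2.boxPoints(r).T,.02)[:,:2].round(4).tolist())
mv([0.6385,0.1545,0.017],-90)
cv2.imwrite('pics/w4c.png',cv2.resize(p[:260],None,fx=1.56,fy=1.56,interpolation=cv2.INTER_CUBIC)[:,:,::-1])
E
```

```text
363 [252.8 210.2] ((252.99781799316406, 209.9668426513672), (36.5189323425293, 10.243926048278809), 86.18592071533203) [[0.6374 0.1569 0.02  ]] [[0.6528, 0.162], [0.6534, 0.1537], [0.6214, 0.1516], [0.6207, 0.1603]]
t 7.25 tcp [0.6407 0.154  0.0719] jaw ang -90.02 tilt 0.06 j7 -121.9 F [ 0.3 -0.   1.3] grip 0.0349
 shift xyz cm [5.49, -0.21, -0.06] turn -0.02 after-turn shift [5.49, -0.21, -0.06]
```

View pics/w4c.png

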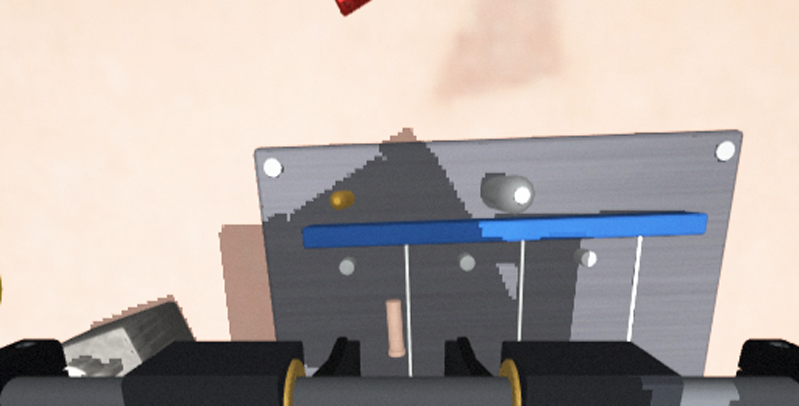

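Call:
apply_moves(moves=[3.5,2,-0.1,-0.3,0,3.5,2.2,-0.15,0,-4,3.5,1.25,0,0,0,3.5,0,0,0,0,0.3,0,0,0,0])

```text
time_s: 7.75
ee_pos: [0.6393, 0.1572, 0.0188]
ee_rot: [102.4, 89.9, 16.3]
force: [0.6, -0.3, 0.7]
grip_width: 0.0319
```

Call:
apply_moves(moves=[0.3,0,0,0,0,0.3,0,0,0,0,0.3,0,0,0,0])

```text
time_s: 8.05
ee_pos: [0.6389, 0.1573, 0.0183]
ee_rot: [92.8, 89.9, 6.7]
force: [0.2, -0.1, 0.4]
grip_width: 0.0108
```

Call:
apply_moves(moves=[0.3,-2.5,0,0,0,0.3,-3,0,0,0,0.3,-3,0,0,0])

```text
time_s: 8.35
ee_pos: [0.6383, 0.1572, 0.1036]
ee_rot: [-86.6, 90.0, -172.6]
force: [0.1, 0.6, -0.3]
grip_width: 0.0071
```

```bash
python3 - <<'E'
from h import *
mv([0.658,-0.175,0.105],-88)
E
```

```text
t 8.35 tcp [0.6383 0.1572 0.1036] jaw ang -86.03 tilt 0.02 j7 -117.8 F [ 0.1  0.6 -0.3] grip 0.0071
 shift xyz cm [-0.14, -0.34, 33.28] turn 1.97 after-turn shift [-0.14, 0.81, 33.27]
```

Call:
apply_moves(moves=[0.3,0,-0.04,4.16,0,0.3,0,-0.04,4.16,0,0.3,0,-0.04,4.16,0,0.3,0,-0.04,4.16,0,0.3,0,-0.04,4.16,0])

```text
time_s: 8.85
ee_pos: [0.651, -0.0522, 0.103]
ee_rot: [59.2, 90.0, -26.8]
force: [1.4, -0.1, -0.6]
grip_width: 0.0072
```

Call:
apply_moves(moves=[0.3,0,-0.04,4.16,0,0.3,0,-0.04,4.16,0,0.3,2,-0.04,4.16,0,0.3,2.5,0,0,0,0.3,2.3,0,0,0])

```text
time_s: 9.35
ee_pos: [0.6581, -0.1774, 0.0337]
ee_rot: [12.0, 90.0, -74.2]
force: [-0.1, 1.4, -0.6]
grip_width: 0.0075
```

Call:
apply_moves(moves=[0.3,0,0,0,0,2.5,0,0,0,0,2.5,0,0,0,0,2.5,-3,0,0,0,5,-5,0,0,0])

```text
time_s: 9.85
ee_pos: [0.6569, -0.1746, 0.1138]
ee_rot: [-107.5, 89.8, 166.5]
force: [0.3, -0.6, 0.6]
grip_width: 0.0267
```

```bash
python3 - <<'E'
from h import *
mv([0.64,-0.18,0.105],-88)
p,d,m=cap('wrist','w5')
cv2.imwrite('pics/w5c.png',cv2.resize(p[:260],None,fx=1.56,fy=1.56,interpolation=cv2.INTER_CUBIC)[:,:,::-1])
E
```

```text
t 9.85 tcp [ 0.6569 -0.1746  0.1138] jaw ang -85.99 tilt 0.24 j7 -87.2 F [ 0.3 -0.6  0.6] grip 0.0267
 shift xyz cm [0.89, -1.72, 0.42] turn 2.01 after-turn shift [0.89, -1.71, 0.48]
```

View pics/w5c.png

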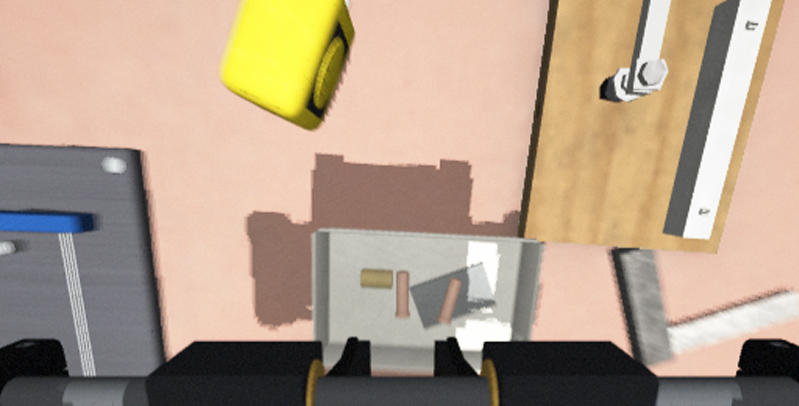

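Call:
apply_moves(moves=[5,-0.5,0,0,-8.4,5,0,0,0,-8.4,5,0,0,0,-8.4,5,0,0,0,-8.4,5,0,0,0,-8.4])

```text
time_s: 10.4
ee_pos: [0.6592, -0.1749, 0.1214]
ee_rot: [20.7, 89.8, -22.9]
force: [-0.5, -0.1, 0.9]
grip_width: 0.05
```

Call:
apply_moves(moves=[5,0,0,0,-8.4,5,0,0,0,-8.4,5,0,0,0,-8.4,5,0,0,0,-8.4,5,0,0,0,-8])

```text
time_s: 10.9
ee_pos: [0.6592, -0.1751, 0.1213]
ee_rot: [-23.7, 89.8, -25.8]
force: [-0.1, 0.4, -0.5]
grip_width: 0.0498
```

```bash
python3 - <<'E'
from h import *
mv([0.474,0.0605,0.09],-2.5)
E
```

```text
t 10.9 tcp [ 0.6592 -0.1751  0.1213] jaw ang -2.08 tilt 0.15 j7 -9.0 F [-0.1  0.4 -0.5] grip 0.0498
 shift xyz cm [3.06, 22.88, -19.37] turn 0.42 after-turn shift [3.06, 22.74, -19.53]
```

Call:
apply_moves(moves=[5,0,3.27,-2.77,0,5,0,3.27,-2.77,0,5,0,3.27,-2.77,0,5,0,3.27,-2.77,0,5,0,3.27,-2.77,0])

```text
time_s: 11.4
ee_pos: [0.5265, -0.0045, 0.1208]
ee_rot: [-28.5, 89.8, -30.9]
force: [0.6, 1.0, 1.0]
grip_width: 0.0498
```

Call:
apply_moves(moves=[5,1.5,3.27,-2.77,0,5,1.5,3.27,-2.77,0,5,0,0,0,0])

```text
time_s: 11.7
ee_pos: [0.4711, 0.0661, 0.0894]
ee_rot: [-103.6, 89.9, -105.6]
force: [0.6, -0.1, 1.2]
grip_width: 0.0499
```

```bash
python3 - <<'E'
from h import *
p,d,m=cap('wrist','w6')
mv([0.474,0.0605,0.003],-2.5)
cv2.imwrite('pics/w6c.png',cv2.resize(p[:260],None,fx=1.56,fy=1.56,interpolation=cv2.INTER_CUBIC)[:,:,::-1])
E
```

```text
t 11.75 tcp [0.4734 0.0638 0.0902] jaw ang -2.15 tilt 0.14 j7 -29.4 F [ 0.4 -1.3  0.7] grip 0.0503
 shift xyz cm [8.72, -0.3, 0.06] turn 0.35 after-turn shift [8.72, -0.3, 0.07]
```

View pics/w6c.png

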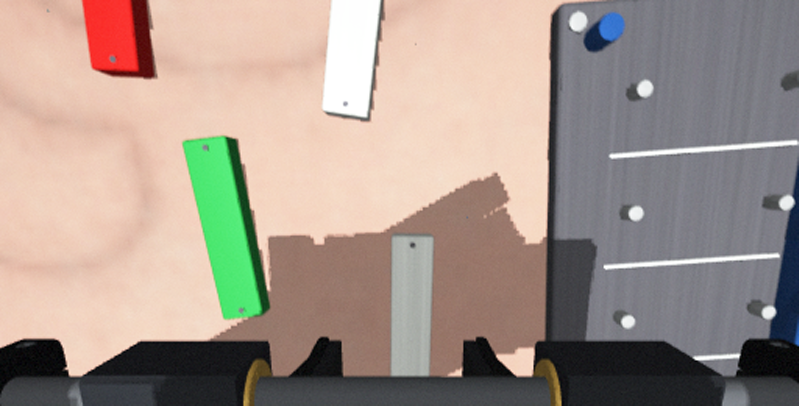

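```bash
python3 - <<'E'
from h import *
p,d,K,T=load('w6')
s=1/1.56
for n,u,v,z in [('farend',412,237,.016),('L',391.5,300,.016),('R',432.5,300,.016),('pinL1',645,89,.026),('pinM1',637,213,.026),('pinR1',628,320,.026),('pinM2',786,202,.026),('pinR2',766,311,.026),('sup',611,26,.033)]:
    print(n,ray(K,T,(u+.5)*s-.5,(v+.5)*s-.5,z)[0].round(4))
mv([0.474,0.0605,0.003],-2.5)
E
```

```text
farend [0.4786 0.1079 0.016 ]
L [0.4657 0.0718 0.016 ]
R [0.4895 0.071  0.016 ]
pinL1 [0.5948 0.1776 0.026 ]
pinM1 [0.5975 0.1176 0.026 ]
pinR1 [0.599  0.0582 0.026 ]
pinM2 [0.6751 0.1206 0.026 ]
pinR2 [0.676  0.0608 0.026 ]
sup [0.5723 0.2034 0.033 ]
t 11.75 tcp [0.4734 0.0638 0.0902] jaw ang -2.15 tilt 0.14 j7 -29.4 F [ 0.4 -1.3  0.7] grip 0.0503
 shift xyz cm [8.72, -0.3, 0.06] turn 0.35 after-turn shift [8.72, -0.3, 0.07]
```

Call:
apply_moves(moves=[5,3,-0.3,0.2,0,5,3,-0.28,0.17,0,5,2.1,0,0,0,5,0.4,0,0,0,5,0,0,0,0], newtons=40)

```text
time_s: 12.25
ee_pos: [0.4786, 0.0557, 0.0052]
ee_rot: [7.4, 90.0, 5.0]
force: [-0.5, -1.1, 0.5]
grip_width: 0.05
```

Call:
apply_moves(moves=[2,0,0,0,0,2,0,0,0,0,2,0,0,0,0,2,0,0,0,0])

```text
time_s: 12.65
ee_pos: [0.4781, 0.0557, 0.005]
ee_rot: [-31.6, 90.0, -34.0]
force: [-1.4, 0.9, 0.9]
grip_width: 0.0263
```

Call:
apply_moves(moves=[2,0,0,0,0,2,0,0,0,0,2,-2.5,0,0,0,2,-3,0,0,0,2,-2,0,0,0])

```text
time_s: 13.15
ee_pos: [0.4781, 0.0562, 0.081]
ee_rot: [17.1, 90.0, 14.7]
force: [0.6, 0.2, -1.3]
grip_width: 0.024
```

```bash
python3 - <<'E'
from h import *
mv([0.622,0.035,0.06],-88)
p,d,m=cap('wrist','w7')
cv2.imwrite('pics/w7c.png',cv2.resize(p[:260],None,fx=1.56,fy=1.56,interpolation=cv2.INTER_CUBIC)[:,:,::-1])
E
```

```text
t 13.15 tcp [0.4781 0.0562 0.081 ] jaw ang -2.4 tilt 0.05 j7 -29.6 F [ 0.6  0.2 -1.3] grip 0.024
 shift xyz cm [2.11, -1.52, 14.46] turn 85.6 after-turn shift [2.11, 14.3, 2.63]
```

View pics/w7c.png

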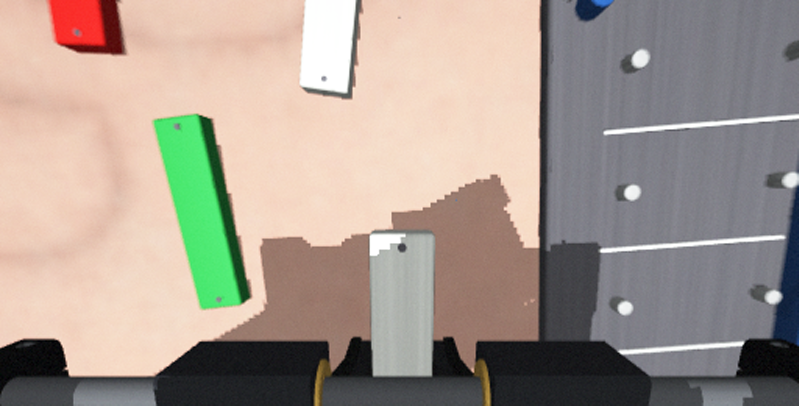

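```bash
python3 - <<'E'
from h import *
p,d,K,T=load('w7'); s=1/1.56
print(ray(K,T,(402.5)*s-.5,(231.5)*s-.5,.092)[0].round(4))
g=cv2.cvtColor(p,cv2.COLOR_RGB2GRAY); print(g[140:156,258])
E
```

```text
[0.4807 0.1104 0.092 ]
[127 132 131 130 127 132 131 118 113 153 234 244 174 179 178 160]
```

Call:
apply_moves(moves=[2,0,0,0,8.5,2,0,0,0,8.5,2,0,0,0,8.5,2,0,0,0,8.5,2,0,0,0,8.5])

```text
time_s: 13.7
ee_pos: [0.4776, 0.0558, 0.0791]
ee_rot: [-108.8, 90.0, -154.1]
force: [-0.3, 0.1, -1.0]
grip_width: 0.0237
```

Call:
apply_moves(moves=[2,0,0,0,8.5,2,0,0,0,8.5,2,0,0,0,8.5,2,0,0,0,8.5,2,0,0,0,8.5])

```text
time_s: 14.2
ee_pos: [0.4776, 0.0559, 0.0791]
ee_rot: [-78.6, 90.0, -166.4]
force: [1.0, -0.4, -1.0]
grip_width: 0.0238
```

```bash
python3 - <<'E'
from h import *
mv([0.622,0.036,0.06],-88.05)
E
```

```text
t 14.2 tcp [0.4776 0.0559 0.0791] jaw ang -87.77 tilt 0.02 j7 -109.5 F [ 1.  -0.4 -1. ] grip 0.0238
 shift xyz cm [1.91, 14.35, 2.55] turn 0.28 after-turn shift [1.91, 14.36, 2.48]
```

Call:
apply_moves(moves=[2,0.4,3.6,0.55,0.3,2,0.4,3.6,0.55,0,2,0.4,3.6,0.55,0,2,0.4,3.6,0.55,0,2,0,0,0,0])

```text
time_s: 14.7
ee_pos: [0.6252, 0.0386, 0.0614]
ee_rot: [-143.2, 89.9, 128.9]
force: [-0.2, 0.1, -1.7]
grip_width: 0.0237
```

```bash
python3 - <<'E'
from h import *
p,d,m=cap('wrist','w8')
mv([0.624,0.039,0.023],-88.05)
cv2.imwrite('pics/w8c.png',cv2.resize(p[:260],None,fx=1.56,fy=1.56,interpolation=cv2.INTER_CUBIC)[:,:,::-1])
E
```

```text
t 14.75 tcp [0.6233 0.0396 0.0618] jaw ang -87.79 tilt 0.11 j7 -111.3 F [ 0.   1.  -1.4] grip 0.0236
 shift xyz cm [3.88, 0.08, 0.07] turn 0.26 after-turn shift [3.88, 0.08, 0.07]
```

View pics/w8c.png

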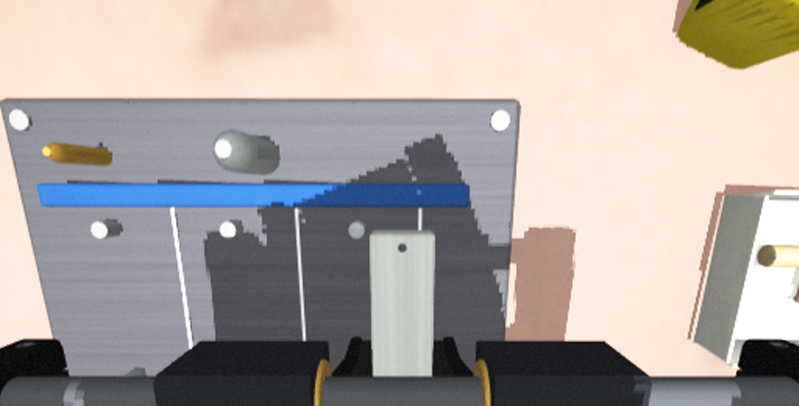

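Call:
apply_moves(moves=[2,2,0,0,0,2,1.5,0,0,0,2,0.5,0,0,0,2,0,0,0,0])

```text
time_s: 15.15
ee_pos: [0.6216, 0.0397, 0.0228]
ee_rot: [-82.4, 89.9, -170.1]
force: [-0.0, 0.5, -1.2]
grip_width: 0.0237
```

Call:
apply_moves(moves=[2,0.3,0,0,0,2,0,0,0,0])

```text
time_s: 15.35
ee_pos: [0.6228, 0.0398, 0.0209]
ee_rot: [74.6, 90.0, -13.1]
force: [-0.5, -1.0, -0.8]
grip_width: 0.0237
```

Call:
apply_moves(moves=[2,0,0.4,0,0,2,0,0.3,0,0,2,0,0.2,0,0,2,0,0.2,0,0,2,0,0,0,0])

```text
time_s: 15.85
ee_pos: [0.633, 0.0403, 0.0202]
ee_rot: [-87.0, 89.9, -174.8]
force: [-3.5, 0.6, -0.7]
grip_width: 0.0235
```

Call:
apply_moves(moves=[2,0,0.2,0,0,2,0,0,0,0])

```text
time_s: 16.05
ee_pos: [0.6331, 0.0403, 0.02]
ee_rot: [-81.7, 89.7, -169.4]
force: [-13.1, -1.7, 6.3]
grip_width: 0.0235
```

Call:
apply_moves(moves=[2,0,-0.05,-0.2,0,2,0,0,-0.1,0,2,0,0,0,0])

```text
time_s: 16.35
ee_pos: [0.6331, 0.041, 0.02]
ee_rot: [-54.3, 89.7, -142.1]
force: [-10.6, -6.9, 5.6]
grip_width: 0.0234
```

Call:
apply_moves(moves=[2,0,0,-0.1,0,2,0,0,0,0])

```text
time_s: 16.55
ee_pos: [0.6331, 0.0412, 0.02]
ee_rot: [-48.5, 89.6, -136.3]
force: [-11.1, -8.8, 6.1]
grip_width: 0.0235
```

Call:
apply_moves(moves=[2,-0.05,-0.12,-0.1,0,2,0,0,0,0,2,0,0,0,0])

```text
time_s: 16.85
ee_pos: [0.6329, 0.0442, 0.0206]
ee_rot: [-54.4, 89.9, -142.1]
force: [-6.0, -3.3, 0.5]
grip_width: 0.0234
```

```bash
python3 - <<'E'
from h import *
p,d,m=cap('wrist','w9')
mv([0.624,0.039,0.023],-88.05)
cv2.imwrite('pics/w9c.png',cv2.resize(p[:260],None,fx=1.56,fy=1.56,interpolation=cv2.INTER_CUBIC)[:,:,::-1])
E
```

```text
t 16.9 tcp [0.6329 0.0443 0.0206] jaw ang -87.76 tilt 0.14 j7 -113.0 F [-4.6 -3.7  0.5] grip 0.0237
 shift xyz cm [-0.24, -0.91, 0.49] turn 0.29 after-turn shift [-0.24, -0.91, 0.5]
```

View pics/w9c.png

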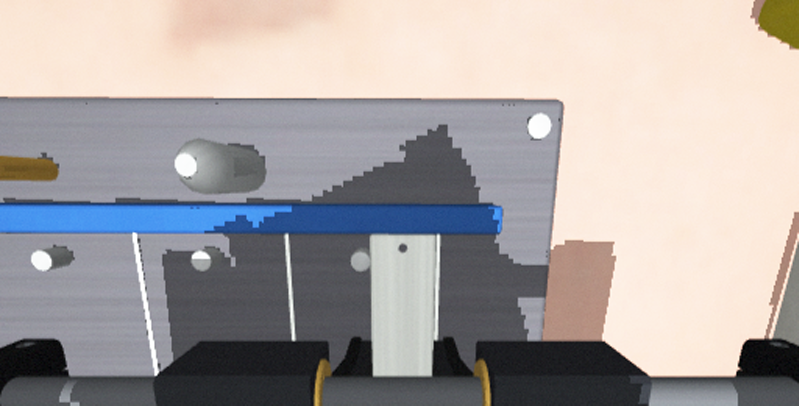

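Call:
apply_moves(moves=[2,0,0,-0.1,0,2,0,0,0,0,2,0,0,0,0])

```text
time_s: 17.2
ee_pos: [0.6329, 0.0443, 0.0206]
ee_rot: [-40.1, 89.8, -127.9]
force: [-5.2, -6.2, 0.5]
grip_width: 0.0237
```

Call:
apply_moves(moves=[2,0.05,0,0,0,4,0,0,0,0,4,0,0,0,0,4,0,0,0,0,4,-1,0,0,0])

```text
time_s: 17.7
ee_pos: [0.6331, 0.0465, 0.0299]
ee_rot: [-102.6, 89.9, 169.7]
force: [-0.5, -0.0, -0.7]
grip_width: 0.0393
```

Call:
apply_moves(moves=[4,-3,0,0,0,4,-4,0,0,0,4,0,-4,0,0,4,0,-4,0,0,4,0,0,0,0])

```text
time_s: 18.2
ee_pos: [0.5492, 0.0433, 0.1005]
ee_rot: [-49.8, 89.8, -137.4]
force: [-0.4, 0.1, -1.3]
grip_width: 0.0401
```

```bash
python3 - <<'E'
from h import *
p,d,m=cap('wrist','w10')
mv([0.453,0.221,0.1],-9.9)
cv2.imwrite('pics/w10c.png',cv2.resize(p[:260],None,fx=1.56,fy=1.56,interpolation=cv2.INTER_CUBIC)[:,:,::-1])
E
```

```text
t 18.25 tcp [0.5521 0.0429 0.1013] jaw ang -87.67 tilt 0.11 j7 -109.8 F [ 0.9 -0.1  0. ] grip 0.0401
 shift xyz cm [0.09, -9.18, -18.19] turn -77.77 after-turn shift [0.09, 15.84, -12.82]
```

View pics/w10c.png

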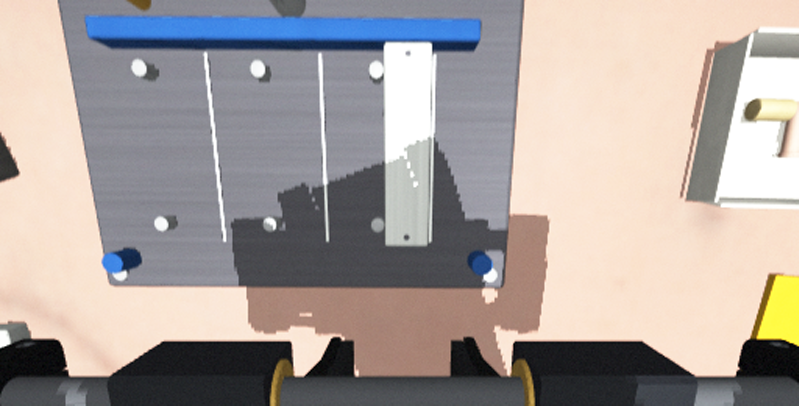

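Call:
apply_moves(moves=[5,0,0,0,-8.5,5,0,0,0,-8.5,5,0,0,0,-8.5,5,0,0,0,-8.5,5,0,0,0,-8.5])

```text
time_s: 18.75
ee_pos: [0.5551, 0.0433, 0.1014]
ee_rot: [63.9, 89.9, 19.0]
force: [-0.8, -0.5, -0.1]
grip_width: 0.0498
```

Call:
apply_moves(moves=[5,0,0,0,-8.5,5,0,0,0,-8.5,5,0,0,0,-8.5,5,0,0,0,-8.5,5,0,0,0,-1.3])

```text
time_s: 19.25
ee_pos: [0.5549, 0.0432, 0.1011]
ee_rot: [51.7, 89.9, 41.9]
force: [-0.4, 0.2, 0.5]
grip_width: 0.05
```

Call:
apply_moves(moves=[5,0,3.15,-2.6,0,5,0,3.15,-2.6,0,5,0,3.15,-2.6,0,5,0,3.15,-2.6,0,5,0,2.4,-2.4,0])

```text
time_s: 19.75
ee_pos: [0.453, 0.2154, 0.1013]
ee_rot: [53.1, 89.9, 43.0]
force: [0.6, 0.8, 0.1]
grip_width: 0.0502
```

Call:
apply_moves(moves=[5,0,0,0,0])

```text
time_s: 19.85
ee_pos: [0.4512, 0.2178, 0.1016]
ee_rot: [73.2, 89.9, 63.5]
force: [-0.4, -0.7, 0.3]
grip_width: 0.0501
```

```bash
python3 - <<'E'
from h import *
p,d,m=cap('wrist','w11')
mv([0.453,0.221,0.004],-9.9)
cv2.imwrite('pics/w11c.png',cv2.resize(p[:260],None,fx=1.56,fy=1.56,interpolation=cv2.INTER_CUBIC)[:,:,::-1])
E
```

```text
t 19.9 tcp [0.4529 0.2153 0.1013] jaw ang -9.87 tilt 0.09 j7 -57.4 F [-0.2  0.1 -1. ] grip 0.05
 shift xyz cm [9.73, 0.55, -0.1] turn 0.03 after-turn shift [9.73, 0.55, -0.1]
```

View pics/w11c.png

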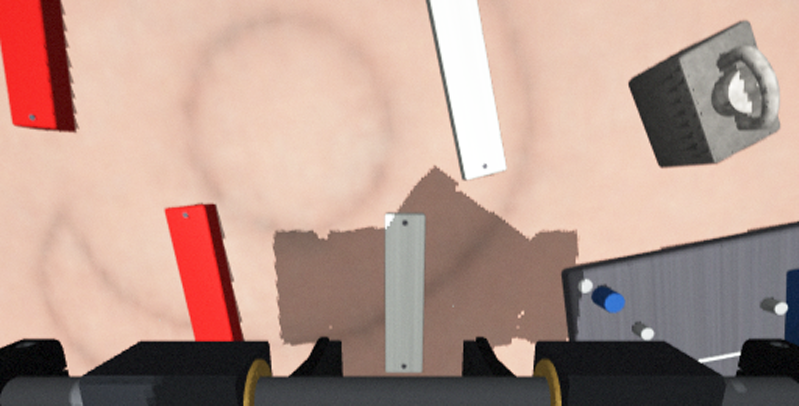

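```bash
python3 - <<'E'
from h import *
p,d,K,T=load('w11'); s=1/1.56
a=ray(K,T,(405.5)*s-.5,(214)*s-.5,.016)[0];b=ray(K,T,(405.5)*s-.5,(373)*s-.5,.016)[0]
print(a.round(4),b.round(4),((a+b)/2).round(4),np.linalg.norm(a-b), np.degrees(np.arctan2(*(a-b)[1::-1])))
c=(a+b)/2; mv([c[0],c[1],.004],-9.9)
E
```

```text
[0.4629 0.2711 0.016 ] [0.4462 0.1723 0.016 ] [0.4545 0.2217 0.016 ] 0.10014801663404667 80.3976157708445
t 19.9 tcp [0.4529 0.2153 0.1013] jaw ang -9.87 tilt 0.09 j7 -57.4 F [-0.2  0.1 -1. ] grip 0.05
 shift xyz cm [9.73, 0.65, 0.04] turn 0.03 after-turn shift [9.73, 0.65, 0.04]
```

Call:
apply_moves(moves=[5,3,0.3,0.05,0,5,3,0.35,0,0,5,2.5,0,0,0,5,1.2,0,0,0,5,0,0,0,0])

```text
time_s: 20.4
ee_pos: [0.4552, 0.2186, 0.0027]
ee_rot: [-160.4, 89.9, -170.4]
force: [-0.3, -0.3, 1.2]
grip_width: 0.0501
```

Call:
apply_moves(moves=[2,0,0,0,0,2,0,0,0,0,2,0,0,0,0,2,0,0,0,0,2,0,0,0,0])

```text
time_s: 20.9
ee_pos: [0.4553, 0.2192, 0.004]
ee_rot: [-0.7, 90.0, -10.6]
force: [-0.9, -0.7, 4.3]
grip_width: 0.0237
```

Call:
apply_moves(moves=[2,0,0,0,0,2,-2,0,0,0,2,-3,0,0,0,2,-3,0,0,0])

```text
time_s: 21.3
ee_pos: [0.4546, 0.2191, 0.0841]
ee_rot: [-160.1, 89.9, -170.0]
force: [0.8, -1.1, -1.1]
grip_width: 0.0236
```

```bash
python3 - <<'E'
from h import *
mv([0.622,0.098,0.085],-88.05)
E
```

```text
t 21.3 tcp [0.4546 0.2191 0.0841] jaw ang -9.9 tilt 0.07 j7 -59.1 F [ 0.8 -1.1 -1.1] grip 0.0236
 shift xyz cm [-0.1, -9.05, 18.58] turn 78.15 after-turn shift [-0.1, 16.32, 12.67]
```

Call:
apply_moves(moves=[2,0,0,0,8.5,2,0,0,0,8.5,2,0,0,0,8.5,2,0,0,0,8.5,2,0,0,0,8.5])

```text
time_s: 21.8
ee_pos: [0.455, 0.2191, 0.0835]
ee_rot: [-26.5, 90.0, -79.3]
force: [-0.3, -0.1, -2.1]
grip_width: 0.0234
```

Call:
apply_moves(moves=[2,0,0,0,8.5,2,0,0,0,8.5,2,0,0,0,8.5,2,0,0,0,8.5,2,0,0,0,1.6])

```text
time_s: 22.3
ee_pos: [0.455, 0.2192, 0.0835]
ee_rot: [10.0, 90.0, -78.2]
force: [0.1, -0.1, -1.1]
grip_width: 0.0234
```

```bash
python3 - <<'E'
from h import *
mv([0.622,0.1,0.06],-87.9)
E
```

```text
t 22.3 tcp [0.455  0.2192 0.0835] jaw ang -88.21 tilt 0.02 j7 -131.1 F [ 0.1 -0.1 -1.1] grip 0.0234
 shift xyz cm [2.35, 16.32, 12.43] turn -0.31 after-turn shift [2.35, 16.25, 12.52]
```

Call:
apply_moves(moves=[2,0,3.25,2.5,-0.3,2,0,3.25,2.5,0,2,0.5,3.25,2.5,0,2,0.8,3.25,2.5,0,2,1,3.25,2.5,0])

```text
time_s: 22.8
ee_pos: [0.6238, 0.0993, 0.0603]
ee_rot: [66.4, 90.0, -21.1]
force: [-0.5, 0.2, -1.0]
grip_width: 0.0235
```

Call:
apply_moves(moves=[2,0,0,0,0,2,0,0,0,0])

```text
time_s: 23.0
ee_pos: [0.6223, 0.1, 0.0596]
ee_rot: [-112.2, 89.9, 160.1]
force: [-0.0, 0.9, -1.1]
grip_width: 0.0232
```

```bash
python3 - <<'E'
from h import *
p,d,m=cap('wrist','w12')
mv([0.622,0.1,0.02],-87.9)
cv2.imwrite('pics/w12c.png',cv2.resize(p[:260],None,fx=1.56,fy=1.56,interpolation=cv2.INTER_CUBIC)[:,:,::-1])
E
```

```text
t 23.05 tcp [0.6218 0.1012 0.0602] jaw ang -87.58 tilt 0.07 j7 -116.7 F [ 0.4  1.  -0.8] grip 0.0234
 shift xyz cm [4.02, 0.02, 0.13] turn 0.32 after-turn shift [4.02, 0.02, 0.13]
```

View pics/w12c.png

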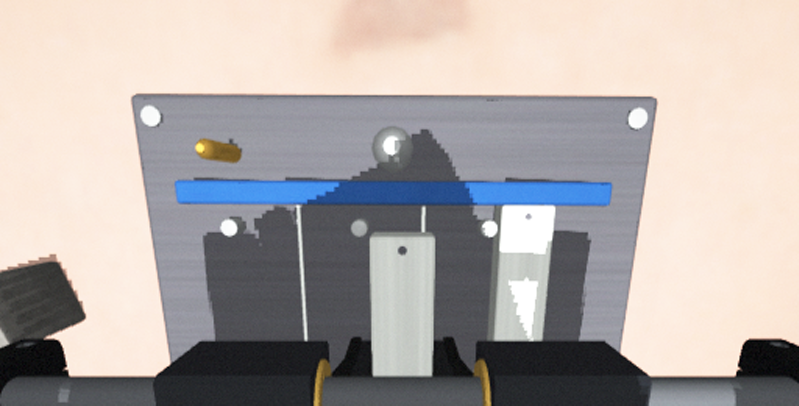

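Call:
apply_moves(moves=[2,2,0,0.1,0,2,1.3,0,0,0,2,0.6,0,0,0,2,0,0,0,0,2,0,0,0,0])

```text
time_s: 23.55
ee_pos: [0.6225, 0.1, 0.0221]
ee_rot: [96.7, 90.0, 9.0]
force: [0.3, 0.1, -0.8]
grip_width: 0.0241
```

Call:
apply_moves(moves=[2,0,0.4,0,0,2,0,0.3,0,0,2,0,0.2,0,0,2,0,0.1,0,0,2,0,0,0,0])

```text
time_s: 24.05
ee_pos: [0.6316, 0.1001, 0.0213]
ee_rot: [-83.9, 89.9, -171.6]
force: [-5.2, -0.5, 0.3]
grip_width: 0.0238
```

Call:
apply_moves(moves=[2,0.05,0,-0.3,0,2,0,0,-0.15,0,2,0,0,0,0,2,0,0,0,0])

```text
time_s: 24.45
ee_pos: [0.6315, 0.1042, 0.0206]
ee_rot: [-68.3, 89.9, -156.1]
force: [-4.4, -1.6, -0.9]
grip_width: 0.0235
```

Call:
apply_moves(moves=[2,0,0.05,-0.1,0,2,0,0,0,0,2,0,0,0,0])

```text
time_s: 24.75
ee_pos: [0.6315, 0.1043, 0.0205]
ee_rot: [-57.1, 89.8, -144.9]
force: [-7.6, -4.2, 0.2]
grip_width: 0.0234
```

Call:
apply_moves(moves=[2,0.1,0,0,0,2,0,0,-0.05,0,4,0,0,0,0,4,0,0,0,0,4,0,0,0,0])

```text
time_s: 25.25
ee_pos: [0.6333, 0.1065, 0.0205]
ee_rot: [112.2, 89.9, 24.5]
force: [0.2, -0.3, -1.0]
grip_width: 0.0369
```

Call:
apply_moves(moves=[4,-2,0,0,0,4,-4,0,0,0,4,-3,0,0,0,4,0,-4,0,0,4,0,-3,0,0])

```text
time_s: 25.75
ee_pos: [0.5624, 0.1041, 0.1112]
ee_rot: [106.4, 89.8, 18.7]
force: [0.0, 1.2, 1.5]
grip_width: 0.0395
```

```bash
python3 - <<'E'
from h import *
p,d,m=cap('wrist','w13')
mv([0.505,0.335,0.1],4)
cv2.imwrite('pics/w13c.png',cv2.resize(p[:260],None,fx=1.56,fy=1.56,interpolation=cv2.INTER_CUBIC)[:,:,::-1])
E
```

```text
t 25.8 tcp [0.5578 0.1042 0.1101] jaw ang -87.59 tilt 0.1 j7 -115.8 F [ 1.   2.6 -0.7] grip 0.0396
 shift xyz cm [1.0, -4.3, -23.28] turn 88.41 after-turn shift [1.0, -23.39, 3.66]
```

View pics/w13c.png

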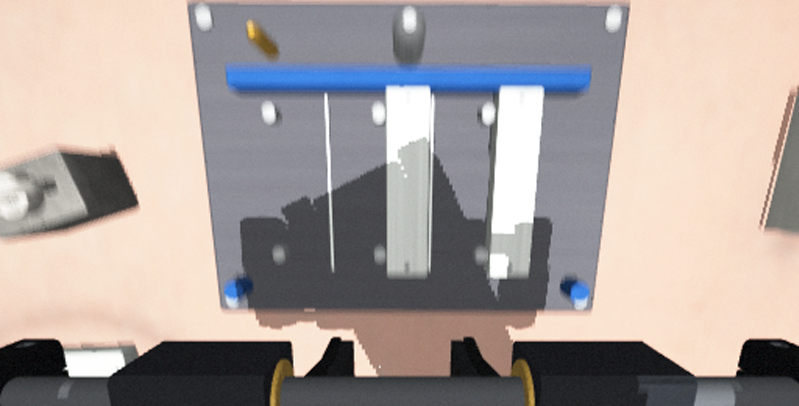

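Call:
apply_moves(moves=[5,0,0,0,-8.5,5,0,0,0,-8.5,5,0,0,0,-8.5,5,0,0,0,-8.5,5,0,0,0,-8.5])

```text
time_s: 26.3
ee_pos: [0.5631, 0.1036, 0.1104]
ee_rot: [61.9, 89.9, 17.0]
force: [-0.1, 0.4, 0.2]
grip_width: 0.0494
```

Call:
apply_moves(moves=[5,0,0,0,-8.5,5,0,0,0,-8.5,5,0,0,0,-8.5,5,0,0,0,-8.5,5,0,0,0,-8.5])

```text
time_s: 26.8
ee_pos: [0.5632, 0.1035, 0.1104]
ee_rot: [19.1, 89.9, 16.8]
force: [-0.0, 0.4, -0.4]
grip_width: 0.05
```

Call:
apply_moves(moves=[5,0,0,0,-6.6,5,0,4.5,-0.7,0,5,0,4.5,-0.7,0,5,0,4.5,-0.7,0,5,0,4.5,-0.7,0])

```text
time_s: 27.3
ee_pos: [0.5225, 0.2828, 0.1104]
ee_rot: [27.1, 89.9, 31.0]
force: [0.5, -0.5, 0.3]
grip_width: 0.05
```

Call:
apply_moves(moves=[5,0.5,4.2,-0.7,0,5,0,0,0,0,5,0,0,0,0])

```text
time_s: 27.6
ee_pos: [0.5122, 0.324, 0.1051]
ee_rot: [65.4, 90.0, 69.4]
force: [0.6, -0.7, 0.6]
grip_width: 0.05
```

```bash
python3 - <<'E'
from h import *
p,d,m=cap('wrist','w14')
mv([0.506,0.334,0.003],4.1)
cv2.imwrite('pics/w14c.png',cv2.resize(p[:260],None,fx=1.56,fy=1.56,interpolation=cv2.INTER_CUBIC)[:,:,::-1])
E
```

```text
t 27.65 tcp [0.5131 0.3223 0.1051] jaw ang 3.89 tilt 0.03 j7 -54.1 F [0.3 0.3 0.3] grip 0.0499
 shift xyz cm [10.2, 1.21, -0.64] turn -0.21 after-turn shift [10.2, 1.21, -0.63]
```

View pics/w14c.png

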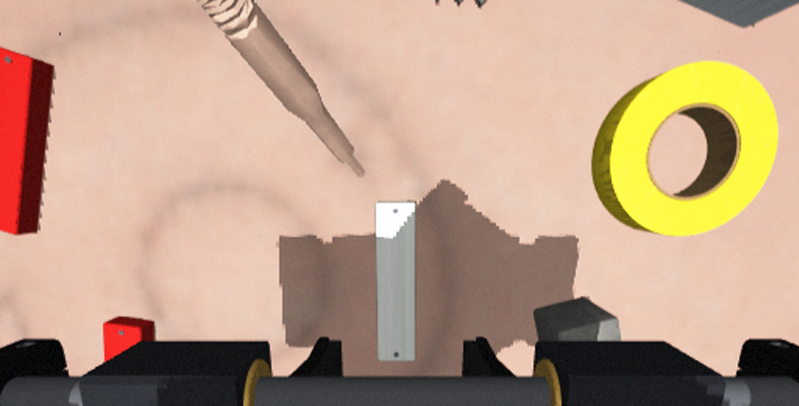

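```bash
python3 - <<'E'
from h import *
p,d,K,T=load('w14'); s=1/1.56
a=ray(K,T,(396)*s-.5,(202)*s-.5,.016)[0];b=ray(K,T,(396)*s-.5,(361)*s-.5,.016)[0]
print(a.round(4),b.round(4),((a+b)/2).round(4),np.linalg.norm(a-b), np.degrees(np.arctan2(*(a-b)[1::-1])))
c=(a+b)/2; mv([c[0],c[1],.006],3.9)
E
```

```text
[0.5046 0.3845 0.016 ] [0.5113 0.2847 0.016 ] [0.508  0.3346 0.016 ] 0.10009397812451624 93.82959175716216
t 27.65 tcp [0.5131 0.3223 0.1051] jaw ang 3.89 tilt 0.03 j7 -54.1 F [0.3 0.3 0.3] grip 0.0499
 shift xyz cm [9.91, 1.26, -0.44] turn -0.01 after-turn shift [9.91, 1.26, -0.44]
```

Call:
apply_moves(moves=[5,3,0.6,-0.25,0,5,3,0.6,-0.25,0,5,2.4,0,0,0,5,1.2,0,0,0,5,0,0,0,0])

```text
time_s: 28.15
ee_pos: [0.5072, 0.3321, 0.0078]
ee_rot: [-139.0, 89.9, -135.2]
force: [-0.9, 0.0, -0.1]
grip_width: 0.0503
```

Call:
apply_moves(moves=[2,0.1,0,0,0,2,0,0,0,0,2,0,0,0,0,2,0,0,0,0,2,0,0,0,0])

```text
time_s: 28.65
ee_pos: [0.5073, 0.3341, 0.0086]
ee_rot: [9.3, 89.9, 13.2]
force: [0.8, -0.4, 3.4]
grip_width: 0.0235
```

Call:
apply_moves(moves=[2,0,0,0,0,2,-3,0,0,0,2,-4,0,0,0,2,-3,0,0,0])

```text
time_s: 29.05
ee_pos: [0.5068, 0.3344, 0.1098]
ee_rot: [63.7, 90.0, 67.6]
force: [-0.3, 1.4, -1.1]
grip_width: 0.0233
```

```bash
python3 - <<'E'
from h import *
mv([0.622,0.16,0.07],-87.75)
E
```

```text
t 29.05 tcp [0.5068 0.3344 0.1098] jaw ang 3.9 tilt 0.03 j7 -55.2 F [-0.3  1.4 -1.1] grip 0.0233
 shift xyz cm [3.98, -18.18, 10.3] turn -88.35 after-turn shift [3.98, -10.82, -17.88]
```

Call:
apply_moves(moves=[2,0,-3.6,2,0,2,0,-3.6,2,0,2,0,-3.6,2,0,2,0,-3.6,2,0,2,0,-3.6,2,0])

```text
time_s: 29.55
ee_pos: [0.6195, 0.1595, 0.1079]
ee_rot: [-127.9, 90.0, -124.0]
force: [0.6, 1.3, -0.6]
grip_width: 0.0234
```

Call:
apply_moves(moves=[2,0,0,0,8.5,2,0,0,0,8.5,2,0,0,0,8.5,2,0,0,0,8.5,2,0,0,0,8.5])

```text
time_s: 30.05
ee_pos: [0.6186, 0.1612, 0.1078]
ee_rot: [-132.6, 90.0, -171.5]
force: [-0.7, -0.3, -0.4]
grip_width: 0.0237
```

Call:
apply_moves(moves=[2,0,0,0,8.5,2,0,0,0,8.5,2,0,0,0,8.5,2,0,0,0,8.5,2,0,0,0,8.5])

```text
time_s: 30.55
ee_pos: [0.6186, 0.1612, 0.1077]
ee_rot: [-87.3, 90.0, -168.8]
force: [0.3, 1.0, -0.2]
grip_width: 0.0237
```

Call:
apply_moves(moves=[2,0,0,0,6.6,2,0,0,0,0])

```text
time_s: 30.75
ee_pos: [0.6186, 0.1613, 0.1079]
ee_rot: [-32.0, 90.0, -119.8]
force: [0.0, 0.7, -1.3]
grip_width: 0.0233
```

```bash
python3 - <<'E'
from h import *
p,d,m=cap('wrist','w15')
mv([0.622,0.16,0.065],-87.75)
cv2.imwrite('pics/w15c.png',cv2.resize(p[:260],None,fx=1.56,fy=1.56,interpolation=cv2.INTER_CUBIC)[:,:,::-1])
E
```

```text
t 30.8 tcp [0.6187 0.1612 0.1079] jaw ang -87.56 tilt 0.02 j7 -120.3 F [ 0.2  0.  -0.6] grip 0.0237
 shift xyz cm [4.29, 0.33, 0.14] turn 0.19 after-turn shift [4.29, 0.33, 0.14]
```

View pics/w15c.png

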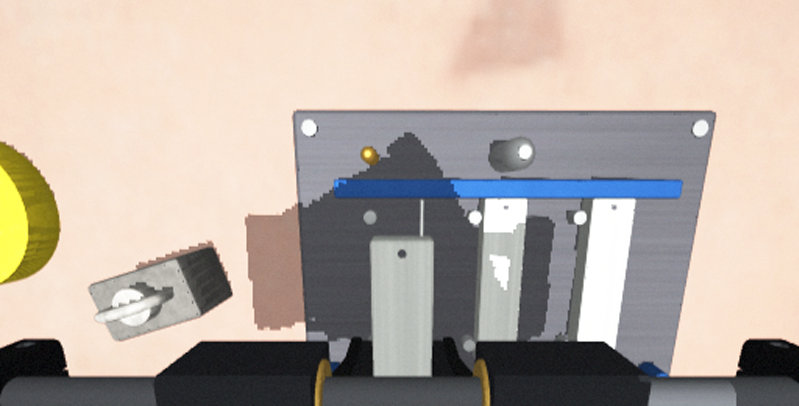

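Call:
apply_moves(moves=[2,3,0,0,0,2,3,0,0,0,2,1.5,0,0,0,2,0.8,0,0,0,2,0,0,0,0])

```text
time_s: 31.3
ee_pos: [0.6189, 0.1613, 0.025]
ee_rot: [-113.7, 90.0, 158.7]
force: [-0.9, -0.3, -1.1]
grip_width: 0.0232
```

Call:
apply_moves(moves=[2,0,0.5,0,0,2,0,0.4,0,0,2,0,0.2,0,0,2,0,0.2,0,0,2,0,0,0,0])

```text
time_s: 31.8
ee_pos: [0.6314, 0.1618, 0.0249]
ee_rot: [-84.3, 89.9, -172.0]
force: [-4.0, -0.4, 0.3]
grip_width: 0.0235
```

Call:
apply_moves(moves=[2,0,0.05,-0.2,0,2,0,0,-0.1,0,2,0,0,0,0,2,0,0,0,0])

```text
time_s: 32.2
ee_pos: [0.6313, 0.1641, 0.0245]
ee_rot: [-59.8, 89.9, -147.6]
force: [-4.7, -2.4, -0.3]
grip_width: 0.0233
```

Call:
apply_moves(moves=[2,0,0.05,-0.1,0,2,0,0,0,0,2,0,0,0,0])

```text
time_s: 32.5
ee_pos: [0.6314, 0.1643, 0.0244]
ee_rot: [-53.7, 89.8, -141.4]
force: [-7.3, -3.8, 1.2]
grip_width: 0.0236
```

Call:
apply_moves(moves=[2,0.1,0,0,0,2,0,0,-0.05,0,4,0,0,0,0,4,0,0,0,0,4,0,0,0,0])

```text
time_s: 33.0
ee_pos: [0.6332, 0.1666, 0.0244]
ee_rot: [109.4, 89.9, 21.7]
force: [0.5, -0.1, 0.8]
grip_width: 0.037
```

Call:
apply_moves(moves=[4,-3,0,0,0,4,-5,0,0,0,4,-5,-3,0,0,4,-4,-5,3,0,4,0,-4,3,0])

```text
time_s: 33.5
ee_pos: [0.535, 0.1137, 0.1794]
ee_rot: [105.1, 89.5, 17.5]
force: [-0.5, -0.6, 1.5]
grip_width: 0.0402
```

Call:
apply_moves(moves=[4,0,0,0,0,4,0,0,0,0])

```text
time_s: 33.7
ee_pos: [0.5338, 0.11, 0.1759]
ee_rot: [52.3, 89.9, -35.6]
force: [0.3, 0.6, 0.3]
grip_width: 0.0401
```

```bash
python3 - <<'E'
from h import *
mv([0.5,0.1,0.2],-87.75)
p,d,m=cap('wrist','w16')
cv2.imwrite('pics/w16c.png',cv2.resize(p[:260],None,fx=1.56,fy=1.56,interpolation=cv2.INTER_CUBIC)[:,:,::-1])
E
```

```text
t 33.7 tcp [0.5338 0.11   0.1759] jaw ang -87.82 tilt 0.14 j7 -113.1 F [0.3 0.6 0.3] grip 0.0401
 shift xyz cm [-2.42, -3.41, 0.87] turn -0.07 after-turn shift [-2.42, -3.41, 0.87]
```

View pics/w16c.png

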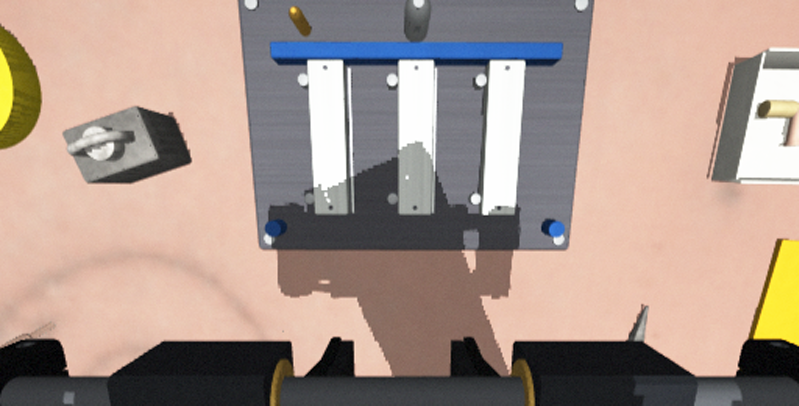

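```bash
python3 - <<'E'
from h import *
p,d,K,T=load('w16')
c=cv2.resize(p[20:150,150:375],None,fx=3.5,fy=3.5,interpolation=cv2.INTER_CUBIC)
cv2.imwrite('pics/w16d.png',c[:,:,::-1])
E
```

```text
(no output)
```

View pics/w16d.png

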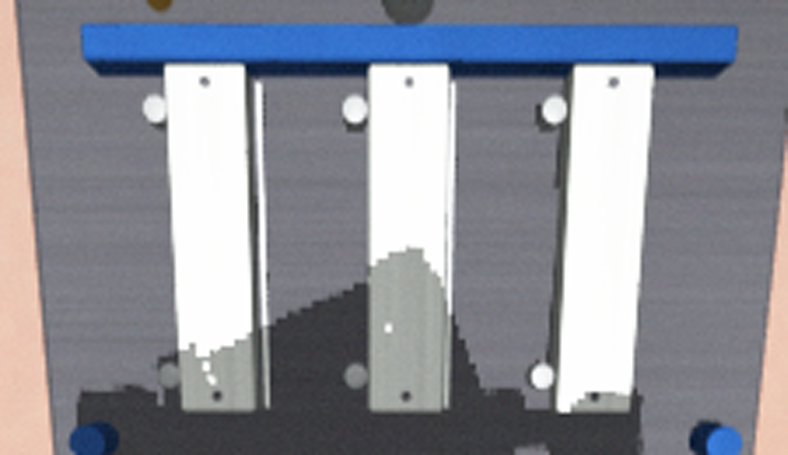

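```bash
cat > chk.py <<'E'
from h import *
p,d,K,T=load('w16'); s=1/3.5
f=lambda u,v,z: ray(K,T,150+(u+.5)*s-.5,20+(v+.5)*s-.5,z)[0][:2]*1000
for n,e1,p1,e2,p2,hf,hr in [('L',166,155,180,170,(205,64),(218,410)),('M',370,355,370,356,(409,64),(406,410)),('R',573.5,554,557,541.5,(613,64),(595,411))]:
    E1,P1,E2,P2=f(e1,108,.031),f(p1,108,.026),f(e2,376,.031),f(p2,376,.026); F,B=f(*hf,.031),f(*hr,.031)
    print(n,'pin-edge y: back %.1f front %.1f'%(P1[1]-E1[1],P2[1]-E2[1]),'edge ang %.2f pins ang %.2f'%tuple(np.degrees(np.arctan2((a-b)[1],(a-b)[0])) for a,b in((E1,E2),(P1,P2))),'pins',P1.round(1),P2.round(1),'len %.1f'%np.linalg.norm(F-B),'end',F.round(1))
print('fence front top edge', f(100,63,.033),f(720,65,.033))
E
python3 chk.py
```

```text
L pin-edge y: back 4.4 front 4.2 edge ang 2.22 pins ang 2.29 pins [672.  181.2] [593.6 178.1] len 99.6 end [683.3 165.2]
M pin-edge y: back 4.6 front 4.5 edge ang 2.09 pins ang 2.09 pins [674.4 121.1] [595.9 118.2] len 99.6 end [685.6 105.5]
R pin-edge y: back 5.0 front 4.1 edge ang 1.36 pins ang 2.00 pins [676.7  61.2] [598.2  58.4] len 100.0 end [688.   45.7]
fence front top edge [681.83113627 195.4242138 ] [688.36464091  14.93926684]
```

```bash
cat >> chk.py <<'E'
for n,a,b in [('L',(205,82),(217,396)),('M',(409,82),(406,396)),('R',(613,82),(595,396)),('Rr',(653,70),(630.5,405))]:
    D=f(*a,.031)-f(*b,.031); print(n,np.degrees(np.arctan2(D[1],D[0])).round(2))
E
python3 chk.py | tail -4
python3 - <<'E'
from h import *
p,d,m=cap('top','top1'); p,d,K,T=load('top1')
for a,c,r,m in blobs(p,(20,140,120),(32,255,255),1000): print(a,c,r,ray(K,T,*cv2.boxPoints(r).T,.006)[:,:2].round(4).tolist())
c=cv2.resize(p[85:265,90:440],None,fx=2.28,fy=2.28,interpolation=cv2.INTER_CUBIC); cv2.imwrite('pics/top1c.png',c[:,:,::-1])
mv([0.46,-0.22,0.2],0)
E
```

```text
L 1.96
M 2.09
R 2.22
Rr 2.2
3247 [392.10348014 207.39482599] ((391.810546875, 210.50653076171875), (74.8176040649414, 54.38147735595703), 88.02507019042969) [[0.5705, -0.1877], [0.5716, -0.3509], [0.3499, -0.3402], [0.3488, -0.1812]]
t 33.8 tcp [0.5346 0.1117 0.1756] jaw ang -87.7 tilt 0.09 j7 -113.1 F [ 0.7 -0.2  0.5] grip 0.04
 shift xyz cm [-2.47, -8.78, 32.84] turn -87.7 after-turn shift [-2.47, -33.17, -7.45]
```

View pics/top1c.png

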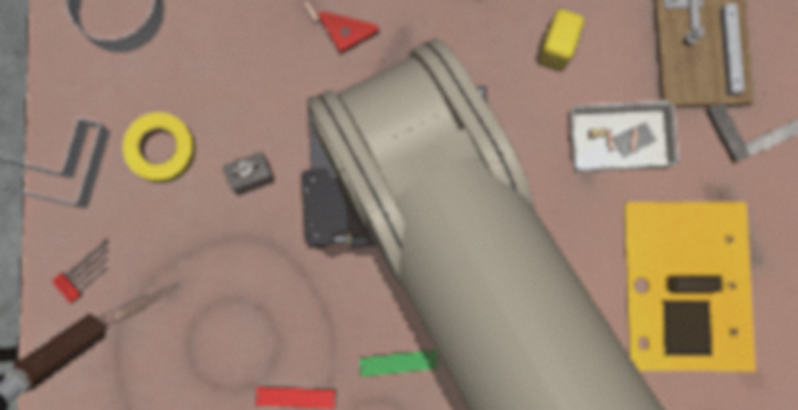

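Call:
apply_moves(moves=[5,-0.5,0,0,-8.5,5,-0.5,0,0,-8.5,5,-0.5,0,0,-8.5,5,-0.5,0,0,-8.5,5,0,0,0,-8.5])

```text
time_s: 34.3
ee_pos: [0.5349, 0.1127, 0.1958]
ee_rot: [107.3, 89.9, 62.5]
force: [-0.3, 0.3, 1.1]
grip_width: 0.0499
```

Call:
apply_moves(moves=[5,0,0,0,-8.5,5,0,0,0,-8.5,5,0,0,0,-8.5,5,0,0,0,-8.5,5,0,0,0,-8.5])

```text
time_s: 34.8
ee_pos: [0.5346, 0.1125, 0.1952]
ee_rot: [87.7, 89.9, 85.4]
force: [-0.5, -0.3, -0.1]
grip_width: 0.0502
```

Call:
apply_moves(moves=[5,0,-4.5,-0.85,-0.7,5,0,-4.5,-0.85,0,5,0,-4.5,-0.85,0,5,0,-4.5,-0.85,0,5,0,-4.5,-0.85,0])

```text
time_s: 35.3
ee_pos: [0.4835, -0.1131, 0.1956]
ee_rot: [37.4, 89.9, 35.5]
force: [1.0, 0.0, 0.4]
grip_width: 0.0501
```

Call:
apply_moves(moves=[5,0,-4.5,-0.85,0,5,0,-4.5,-0.85,0,5,0,-4.5,-0.85,0,5,0,-4.5,-0.85,0,5,0,0,0,0])

```text
time_s: 35.8
ee_pos: [0.441, -0.2973, 0.1945]
ee_rot: [96.3, 90.0, 93.8]
force: [0.3, 0.5, -0.9]
grip_width: 0.0496
```

```bash
python3 - <<'E'
from h import *
mv([0.46,-0.3,0.2],-2)
p,d,m=cap('wrist','w17')
cv2.imwrite('pics/w17c.png',cv2.resize(p[:260],None,fx=1.56,fy=1.56,interpolation=cv2.INTER_CUBIC)[:,:,::-1])
E
```

```text
t 35.8 tcp [ 0.441  -0.2973  0.1945] jaw ang -2.48 tilt 0.01 j7 19.1 F [ 0.3  0.5 -0.9] grip 0.0496
 shift xyz cm [-0.55, -0.19, 1.91] turn -0.48 after-turn shift [-0.55, -0.2, 1.91]
```

View pics/w17c.png

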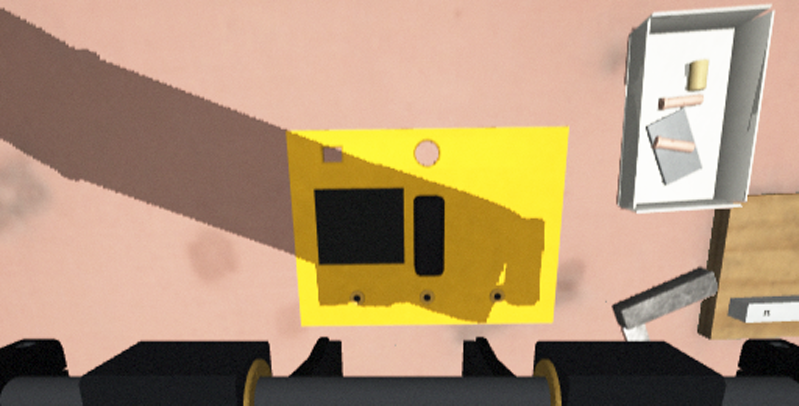

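```bash
python3 - <<'E'
from h import *
p,d,K,T=load('w17'); s=1/1.56
f=lambda u,v,z: ray(K,T,(u+.5)*s-.5,(v+.5)*s-.5,z)[0]
c=[f(u,v,.006) for u,v in [(289,130),(569,126),(554,323.5),(301.5,326)]]
print('corners',np.round(c,4).tolist(),'mid',np.mean(c,0).round(4), [np.linalg.norm(c[i]-c[(i+1)%4]).round(4) for i in range(4)])
e=(np.array(c[0])+c[3]-c[1]-c[2]); print('y dir',np.degrees(np.arctan2(e[1],e[0])))
e=(np.array(c[0])+c[1]-c[3]-c[2]); print('x dir',np.degrees(np.arctan2(e[1],e[0])))
b=f(427,153,.004);sl=f(332,155,.004); print('bore',b,'slot',sl,np.linalg.norm(b-sl),np.degrees(np.arctan2(*(sl-b)[1::-1])))
h=f(429,235.5,.043); print('handle',h); 
e=f(429,195.5,.043)-f(429,275.5,.043);print('len',np.linalg.norm(e)); e=f(414,235,.043)-f(444,235,.043);print('w',np.linalg.norm(e))
print('bore-mid',np.linalg.norm(b-np.mean(c,0)))
E
```

```text
corners [[0.3585, -0.1819, 0.006], [0.5767, -0.1883, 0.006], [0.5732, -0.3502, 0.006], [0.3514, -0.3429, 0.006]] mid [ 0.465  -0.2658  0.006 ] [np.float64(0.2182), np.float64(0.1619), np.float64(0.2219), np.float64(0.1611)]
y dir 178.2141343194432
x dir 88.12355057465702
bore [ 0.46573185 -0.20339067  0.004     ] slot [ 0.39013745 -0.2016681   0.004     ] 0.07561403156504853 178.69462808348086
handle [ 0.4632445  -0.26418539  0.043     ]
len 0.059249906982051126
w 0.022299135223967436
bore-mid 0.06248637880997257
```

```bash
python3 - <<'E'
from h import *
mv([0.4635,-0.2645,0.06],-1.8)
E
```

```text
t 35.85 tcp [ 0.4425 -0.2935  0.1947] jaw ang -2.26 tilt 0.1 j7 19.0 F [0.9 0.3 0.1] grip 0.0498
 shift xyz cm [13.47, 2.96, 1.98] turn -0.46 after-turn shift [13.47, 2.94, 2.0]
```

Call:
apply_moves(moves=[4.5,3,0.75,0.5,-0.5,4.5,3,0.75,0.5,0,4.5,3,0.75,0.5,0,4.5,3,0.75,0.5,0,4.5,1.4,0,0,0])

```text
time_s: 36.35
ee_pos: [0.4643, -0.2579, 0.059]
ee_rot: [108.5, 89.8, 107.2]
force: [-0.8, -0.3, -0.7]
grip_width: 0.0446
```

Call:
apply_moves(moves=[4.5,0,0,0,0,4.5,0,0,0,0])

```text
time_s: 36.55
ee_pos: [0.4641, -0.2615, 0.0622]
ee_rot: [-4.4, 89.9, -5.9]
force: [-0.9, -0.1, 0.4]
grip_width: 0.0446
```

```bash
python3 - <<'E'
from h import *
mv([0.4635,-0.2645,0.014],-1.8)
p,d,m=cap('wrist','w18')
cv2.imwrite('pics/w18c.png',cv2.resize(p[:260],None,fx=1.56,fy=1.56,interpolation=cv2.INTER_CUBIC)[:,:,::-1])
E
```

```text
t 36.55 tcp [ 0.4641 -0.2615  0.0622] jaw ang -1.5 tilt 0.06 j7 9.3 F [-0.9 -0.1  0.4] grip 0.0446
 shift xyz cm [4.82, -0.3, -0.06] turn 0.3 after-turn shift [4.82, -0.3, -0.06]
```

View pics/w18c.png

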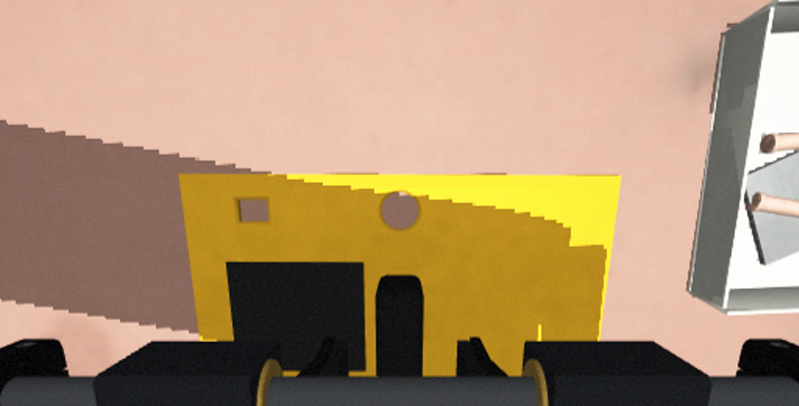

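Call:
apply_moves(moves=[4.5,2,-0.2,0,0.3,4.5,1.8,-0.1,0,0,4.5,1,0,0,0,4.5,0,0,0,0,1.8,0,0,0,0], newtons=50)

```text
time_s: 37.1
ee_pos: [0.4638, -0.2648, 0.0143]
ee_rot: [-29.5, 89.9, -31.4]
force: [-0.4, -1.1, -0.6]
grip_width: 0.042
```

Call:
apply_moves(moves=[1.8,0,0,0,0,1.8,0,0,0,0,1.8,0,0,0,0,1.8,0,0,0,0,1.8,0,0,0,0])

```text
time_s: 37.6
ee_pos: [0.4632, -0.2647, 0.0137]
ee_rot: [-90.0, 90.0, -91.8]
force: [-2.2, 0.1, 6.6]
grip_width: 0.0214
```

Call:
apply_moves(moves=[1.8,-1.5,0,0,0,1.8,-3,0,0,0,1.8,-3,0,0,0,1.8,-3,0,0,0,1.8,0,0,0,0])

```text
time_s: 38.1
ee_pos: [0.4653, -0.2651, 0.1226]
ee_rot: [-33.1, 89.6, -34.9]
force: [0.7, -0.3, -3.6]
grip_width: 0.0218
```

```bash
python3 - <<'E'
from h import *
mv([0.56,0.098,0.12],-88)
p,d,m=cap('wrist','w19')
cv2.imwrite('pics/w19c.png',cv2.resize(p[:260],None,fx=1.56,fy=1.56,interpolation=cv2.INTER_CUBIC)[:,:,::-1])
E
```

```text
t 38.1 tcp [ 0.4653 -0.2651  0.1226] jaw ang -1.8 tilt 0.36 j7 12.1 F [ 0.7 -0.3 -3.6] grip 0.0218
 shift xyz cm [0.18, 36.59, 8.32] turn 86.2 after-turn shift [0.18, 10.73, -35.96]
```

View pics/w19c.png

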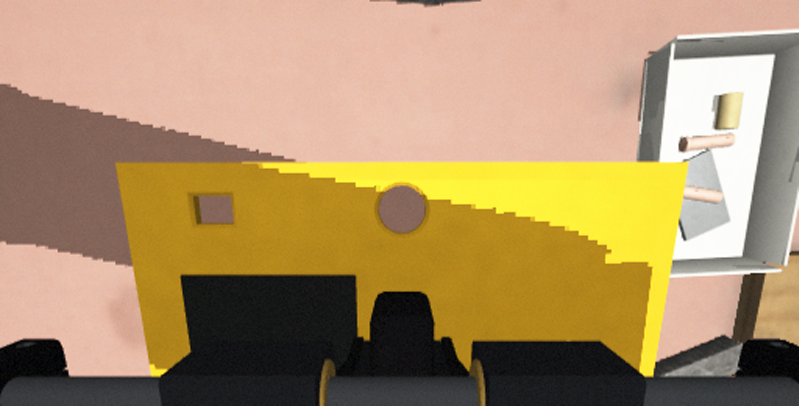

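```bash
python3 - <<'E'
from h import *
p,d,K,T=load('w19'); s=1/1.56
f=lambda u,v,z: ray(K,T,(u+.5)*s-.5,(v+.5)*s-.5,z)[0]
R=Ro.from_euler('xyz',[ -33.1,89.6,-34.9],degrees=True).as_matrix()
print(R[:,2])
st=readout.read_state(); R=Ro.from_euler('xyz',st['ee_rot'],degrees=True).as_matrix(); 
t=np.array([.4653,-.2651,.1226]); print(st['ee_pos'])
C=np.linalg.inv(T);print('cam rel tool',R.T@(C[:3,3]-t), R.T@(C[:3,3]-st['ee_pos']))
for z in (.115,.112):
  b=f(402.5,209,z); print(z,'bore tool',(R.T@(b-t)*1000).round(1), (R.T@(b-st['ee_pos'])*1000).round(1))
sl=f(213.5,209,.114); print('slot',(R.T@(sl-t)*1000).round(1))
l=f(118,162.5,.115);r=f(685,162.5,.115);print('far edge',(R.T@(l-t)*1000).round(1),(R.T@(r-t)*1000).round(1))
E
```

```text
[ 0.99948982 -0.03139908  0.00584833]
[ 0.46409798 -0.26494233  0.12021533]
cam rel tool [-0.16324527  0.07030782 -0.00031122] [-0.16562627  0.07018326  0.00090191]
0.115 bore tool [ 7.5 61.   0.6] [ 5.1 60.9  1.9]
0.112 bore tool [10.5 60.8  0.7] [ 8.1 60.7  1.9]
slot [  8.3  60.9 -74.5]
far edge [   7.1   78.4 -108.6] [  7.7  78.7 110.1]
```

Call:
apply_moves(moves=[1.8,0,0,0,8,1.8,0,0,0,8.5,1.8,0,0,0,8.5,1.8,0,0,0,8.5,1.8,0,0,0,8.5], newtons=60)

```text
time_s: 38.65
ee_pos: [0.4622, -0.264, 0.1167]
ee_rot: [-170.5, 89.9, 145.4]
force: [0.2, -0.1, -3.6]
grip_width: 0.0217
```

Call:
apply_moves(moves=[1.8,0,0,0,8.5,1.8,0,0,0,8.5,1.8,0,0,0,8.5,1.8,0,0,0,8.5,1.8,0,0,0,8.5])

```text
time_s: 39.15
ee_pos: [0.4622, -0.2639, 0.1167]
ee_rot: [-126.2, 89.8, 147.2]
force: [0.5, -0.7, -4.0]
grip_width: 0.0215
```

```bash
python3 - <<'E'
from h import *
mv([0.6457,0.105,0.13],-87.9)
E
```

```text
t 39.15 tcp [ 0.4622 -0.2639  0.1167] jaw ang -86.67 tilt 0.15 j7 -69.2 F [ 0.5 -0.7 -4. ] grip 0.0215
 shift xyz cm [-1.32, 20.46, -35.77] turn 1.23 after-turn shift [-1.32, 19.69, -36.2]
```

Call:
apply_moves(moves=[1.8,-0.7,0,0,1.2,1.8,-0.7,2.19,-4.02,0,1.8,0,2.19,-4.02,0,1.8,0,2.19,-4.02,0,1.8,0,2.19,-4.02,0])

```text
time_s: 39.65
ee_pos: [0.5439, -0.0985, 0.1321]
ee_rot: [-83.8, 90.0, -171.2]
force: [0.6, -0.1, -3.8]
grip_width: 0.0217
```

Call:
apply_moves(moves=[1.8,0,2.19,-4.02,0,1.8,0,2.19,-4.02,0,1.8,0,2.19,-4.02,0,1.8,0,2.19,-4.02,0,1.8,0,2.19,-4.02,0])

```text
time_s: 40.15
ee_pos: [0.6447, 0.1068, 0.1316]
ee_rot: [-74.6, 89.9, -161.9]
force: [0.5, -1.0, -3.9]
grip_width: 0.0216
```

Call:
apply_moves(moves=[1.8,0,0,0,0,1.8,0,0,0,0,1.8,0,0,0,0])

```text
time_s: 40.45
ee_pos: [0.6442, 0.104, 0.1316]
ee_rot: [-46.3, 89.9, -133.8]
force: [-0.2, -0.8, -3.1]
grip_width: 0.0217
```

```bash
python3 - <<'E'
from h import *
mv([0.6457,0.105,0.095],-87.9)
p,d,m=cap('wrist','w20')
cv2.imwrite('pics/w20c.png',cv2.resize(p[:260],None,fx=1.56,fy=1.56,interpolation=cv2.INTER_CUBIC)[:,:,::-1])
E
```

```text
t 40.45 tcp [0.6442 0.104  0.1316] jaw ang -87.49 tilt 0.09 j7 -114.1 F [-0.2 -0.8 -3.1] grip 0.0217
 shift xyz cm [3.66, 0.16, -0.1] turn 0.41 after-turn shift [3.66, 0.16, -0.1]
```

View pics/w20c.png

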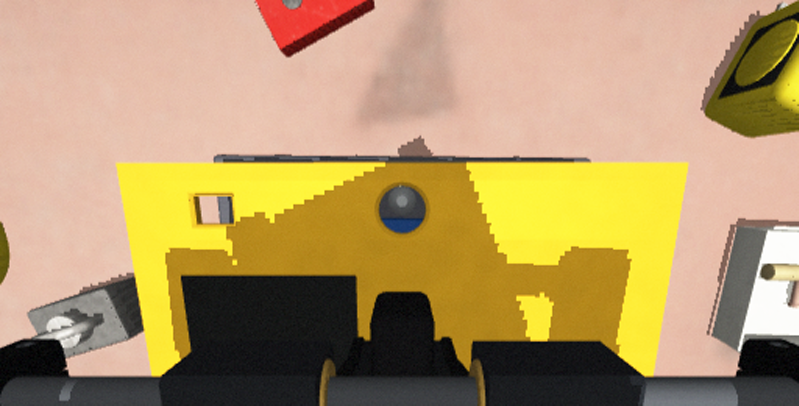

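```bash
python3 - <<'E'
from h import *
p,d,K,T=load('w20')
c=cv2.resize(p[100:160,100:290],None,fx=4.2,fy=4.2,interpolation=cv2.INTER_CUBIC); cv2.imwrite('pics/w20d.png',c[:,:,::-1])
E
```

```text
(no output)
```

View pics/w20d.png

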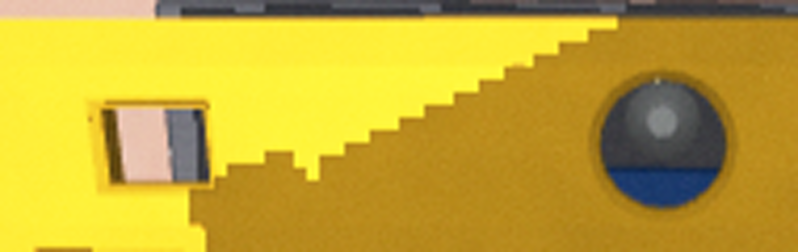

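```bash
python3 - <<'E'
from h import *
p,d,K,T=load('w20'); s=1/4.2
f=lambda u,v,z: ray(K,T,100+(u+.5)*s-.5,100+(v+.5)*s-.5,z)[0]
b=f(664.5,140,.1239);S=f(662,122,.061); print(b.round(4),S.round(4),(S-b).round(4)[:2])
sl=f((90+212)/2,(100+190)/2,.1239);print('slot',sl.round(4), 'bore-slot dir',np.degrees(np.arctan2(*(sl-b)[1::-1]))-90)
mv(readout.read_state()['ee_pos']+np.r_[(S-b)[:2],-.04],-87.9)
E
```

```text
[0.7066 0.1058 0.1239] [0.7071 0.1061 0.061 ] [0.0004 0.0003]
slot [0.7026 0.1814 0.1239] bore-slot dir 3.071074448382845
t 40.5 tcp [0.6443 0.1036 0.1318] jaw ang -87.56 tilt 0.08 j7 -114.2 F [-0.2 -1.1 -3.9] grip 0.0218
 shift xyz cm [4.0, 0.05, -0.03] turn 0.34 after-turn shift [4.0, 0.05, -0.03]
```

Call:
apply_moves(moves=[1.8,1.5,0.05,-0.07,0.4,1.8,2,0,0,0,1.8,1.2,0,0,0,1.8,0,0,0,0,1.8,0,0,0,0])

```text
time_s: 41.0
ee_pos: [0.645, 0.1059, 0.0852]
ee_rot: [-72.0, 90.0, -160.0]
force: [-0.0, 0.7, -4.4]
grip_width: 0.0218
```

```bash
python3 - <<'E'
from h import *
cap('wrist','w21'); p,d,K,T=load('w21')
mv([0,0,0])
c=cv2.resize(p[90:160,100:290],None,fx=4.2,fy=4.2,interpolation=cv2.INTER_CUBIC); cv2.imwrite('pics/w21d.png',c[:,:,::-1])
E
```

```text
t 41.05 tcp [0.6453 0.1062 0.0859] jaw ang -87.94 tilt 0.05 j7 -115.8 F [-0.9  0.5 -4.6] grip 0.0209
 shift xyz cm [8.52, -64.88, 8.29]
```

View pics/w21d.png

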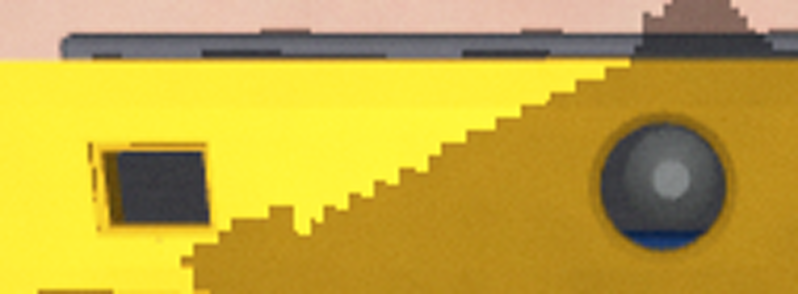

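```bash
cat > bs.py <<'E'
from h import *
import sys
def go(tag,v0,bore,tip,ztcp):
    p,d,K,T=load(tag); s=1/4.2
    f=lambda u,v,z: ray(K,T,100+(u+.5)*s-.5,v0+(v+.5)*s-.5,z)[0]
    b=f(*bore,ztcp-.0137+.006);S=f(*tip,.061); print('bore',b.round(4),'shaft',S.round(4),'d',(S-b).round(4)[:2])
    st=readout.read_state();R=Ro.from_euler('xyz',st['ee_rot'],degrees=True).as_matrix(); print('tool shift mm',(R.T@np.r_[(S-b)[:2],0]*1000).round(2)); mv(st['ee_pos'],-87.9)
E
python3 -c "
from bs import *
go('w21',90,(664.5,181),(671,180),.0859)"
```

```text
bore [0.7076 0.1072 0.0782] shaft [0.707  0.1061 0.061 ] d [-0.0006 -0.0011]
tool shift mm [-0.   -0.66  1.09]
t 41.05 tcp [0.6453 0.1062 0.0859] jaw ang -87.94 tilt 0.05 j7 -115.8 F [-0.9  0.5 -4.6] grip 0.0209
 shift xyz cm [0.0, 0.0, 0.0] turn -0.04 after-turn shift [0.0, 0.0, 0.0]
```

Correct by −0.6 mm and +1.1 mm, and lower to just over the tip.

Call:
apply_moves(moves=[1.8,0.5,-0.06,0.11,0,1.8,0.3,0,0,0,1.8,0,0,0,0,1.8,0,0,0,0])

```text
time_s: 41.45
ee_pos: [0.6444, 0.1051, 0.0772]
ee_rot: [48.1, 90.0, -39.8]
force: [0.6, -1.4, -3.7]
grip_width: 0.0215
```

```bash
python3 - <<'E'
from h import *
mv([0,0,0])
cap('wrist','w22'); p,d,K,T=load('w22')
c=cv2.resize(p[90:160,100:290],None,fx=4.2,fy=4.2,interpolation=cv2.INTER_CUBIC); cv2.imwrite('pics/w22d.png',c[:,:,::-1])
E
```

```text
t 41.45 tcp [0.6444 0.1051 0.0772] jaw ang -87.92 tilt 0.01 j7 -116.0 F [ 0.6 -1.4 -3.7] grip 0.0215
 shift xyz cm [7.72, -64.78, 8.17]
```

View pics/w22d.png

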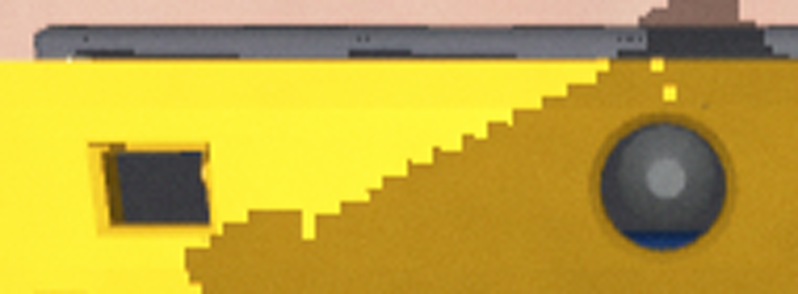

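```bash
python3 -c "
from bs import *
go('w22',90,(664.5,181),(666,178),.0772)"
```

```text
bore [0.707  0.1065 0.0695] shaft [0.7071 0.1062 0.061 ] d [ 0.0001 -0.0002]
tool shift mm [0.   0.05 0.25]
t 41.5 tcp [0.6444 0.1052 0.0773] jaw ang -87.92 tilt 0.01 j7 -116.0 F [-0.4 -0.6 -4.8] grip 0.0213
 shift xyz cm [0.0, 0.0, 0.0] turn -0.02 after-turn shift [0.0, 0.0, 0.0]
```

Call:
apply_moves(moves=[1.8,0.6,0,0.02,0,1.8,0.6,0,0,0,1.8,0,0,0,0])

```text
time_s: 41.8
ee_pos: [0.6439, 0.1047, 0.0639]
ee_rot: [-77.6, 89.9, -165.5]
force: [0.5, -0.8, -3.6]
grip_width: 0.0212
```

Call:
apply_moves(moves=[1.8,0.5,0,0,0,1.8,0,0,0,0])

```text
time_s: 42.0
ee_pos: [0.6441, 0.1048, 0.0595]
ee_rot: [-79.3, 90.0, -167.2]
force: [0.4, -0.4, -3.7]
grip_width: 0.0216
```

Call:
apply_moves(moves=[1.8,0.5,0,0,0,1.8,0,0,0,0])

```text
time_s: 42.2
ee_pos: [0.6441, 0.1048, 0.0545]
ee_rot: [-75.8, 90.0, -163.7]
force: [1.5, 0.4, -4.5]
grip_width: 0.0215
```

Call:
apply_moves(moves=[1.8,0.4,0,0,0,1.8,0.2,0,0,0,1.8,0,0,0,0])

```text
time_s: 42.5
ee_pos: [0.6442, 0.1048, 0.0488]
ee_rot: [-75.0, 90.0, -162.9]
force: [-0.1, 0.2, -4.2]
grip_width: 0.0214
```

Call:
apply_moves(moves=[1.8,0.2,0,0,0,1.8,0,0,0,0])

```text
time_s: 42.7
ee_pos: [0.6443, 0.1048, 0.047]
ee_rot: [-61.5, 90.0, -149.5]
force: [-0.6, -0.6, -3.5]
grip_width: 0.0215
```

Call:
apply_moves(moves=[1.8,0.1,0,0,0,1.8,0.1,0,0,0,1.8,0,0,0,0])

```text
time_s: 43.0
ee_pos: [0.6444, 0.1049, 0.0467]
ee_rot: [28.7, 90.0, -59.3]
force: [-6.7, -2.4, 9.5]
grip_width: 0.0218
```

Call:
apply_moves(moves=[1.8,-0.1,0,0,0,3.6,0,0,0,0,3.6,0,0,0,0,3.6,0,0,0,0,3.6,-1,0,0,0])

```text
time_s: 43.5
ee_pos: [0.6436, 0.1047, 0.0553]
ee_rot: [-82.3, 89.9, -170.3]
force: [-1.0, 0.2, -0.4]
grip_width: 0.0353
```

Call:
apply_moves(moves=[4,-3,0,0,0,4,-5,0,0,0,4,-5,-3,0,0,4,-2,-4,0,0,4,0,-3,0,0])

```text
time_s: 44.0
ee_pos: [0.5487, 0.1028, 0.2031]
ee_rot: [92.5, 89.7, 4.6]
force: [0.0, -0.4, 0.7]
grip_width: 0.0403
```

Call:
apply_moves(moves=[5,0,0,0,0,5,0,0,0,0,5,0,0,0,0])

```text
time_s: 44.3
ee_pos: [0.5495, 0.1012, 0.1993]
ee_rot: [102.4, 90.0, 14.5]
force: [0.1, -0.2, -1.1]
grip_width: 0.049
```

```bash
python3 - <<'E'
from h import *
mv([0,0,0])
p,d,m=cap('wrist','w23')
cv2.imwrite('pics/w23c.png',cv2.resize(p[:260],None,fx=1.56,fy=1.56,interpolation=cv2.INTER_CUBIC)[:,:,::-1])
p,d,m=cap('scene','s23')
cv2.imwrite('pics/s23c.png',cv2.resize(p[120:280,120:380],None,fx=3,fy=3,interpolation=cv2.INTER_CUBIC)[:,:,::-1])
E
```

```text
t 44.3 tcp [0.5495 0.1012 0.1993] jaw ang -87.96 tilt 0.04 j7 -112.0 F [ 0.1 -0.2 -1.1] grip 0.049
 shift xyz cm [19.9, -55.28, 8.16]
```

View pics/w23c.png

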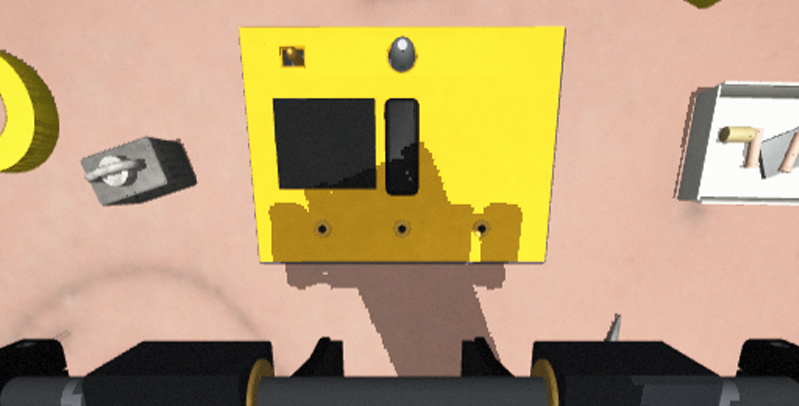

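View pics/s23c.png

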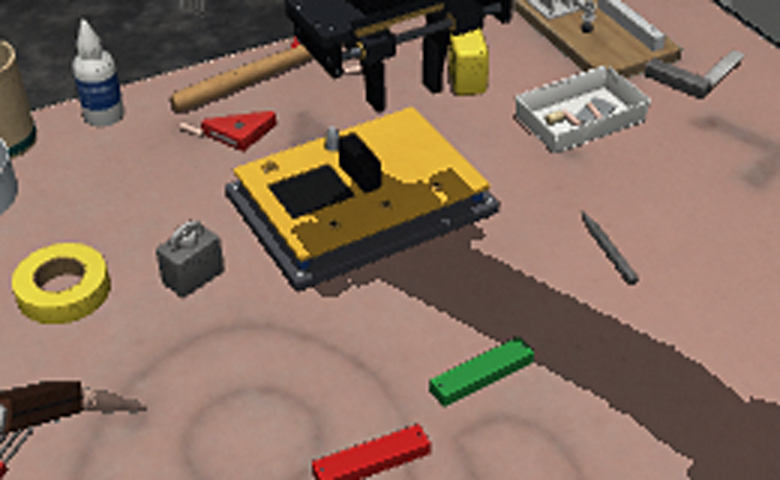

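```bash
python3 - <<'E'
from h import *
p,d,K,T=load('w23')
c=cv2.resize(p[75:145,40:140],None,fx=7,fy=7,interpolation=cv2.INTER_CUBIC); cv2.imwrite('pics/w23w.png',c[:,:,::-1])
s=1/1.56
f=lambda u,v,z: ray(K,T,(u+.5)*s-.5,(v+.5)*s-.5,z)[0]
q=[f(u,v,.040) for u,v in[(274,99),(376,99),(376.5,188),(279,189)]]
print('pad',np.round(q,4).tolist(),np.mean(q,0).round(4))
P=dpt(K,T,d); print('plate z at corners', [np.nanmedian(P[v-2:v+3,u-2:u+3,2]).round(4) for u,v in [(160,22),(355,22),(345,160),(172,130),(210,90)]])
E
```

```text
pad [[0.6763, 0.195, 0.04], [0.6788, 0.1233, 0.04], [0.6183, 0.1217, 0.04], [0.615, 0.1939, 0.04]] [0.6471 0.1585 0.04  ]
plate z at corners [np.float64(0.0402), np.float64(0.0405), np.float64(0.0404), np.float64(0.0402), np.float64(0.0411)]
```

View pics/w23w.png

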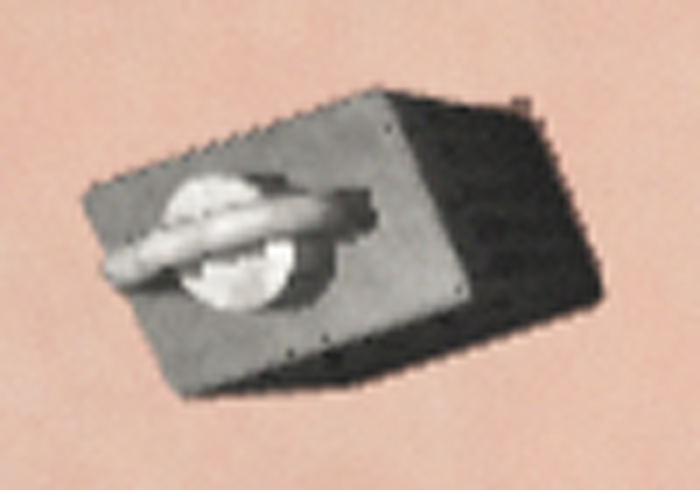

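```bash
python3 - <<'E'
from h import *
p,d,K,T=load('w23')
f=lambda u,v,z: ray(K,T,40+(u+.5)/7-.5,75+(v+.5)/7-.5,z)[0]
c=np.array([f(u,v,.048) for u,v in [(83,190),(378,90),(470,296),(183,394)]])
print(c.round(4).tolist(),c.mean(0).round(4),[np.linalg.norm(c[i]-c[i-1]).round(4) for i in range(4)])
e=c[0]+c[3]-c[1]-c[2]; a=np.degrees(np.arctan2(e[1],e[0])); print('long',a)
e=c[0]+c[1]-c[3]-c[2]; print('short',np.degrees(np.arctan2(e[1],e[0])))
b=[f(u,v,0.) for u,v in [(600,300),(540,112)]]; print('base right edge',np.round(b,4).tolist())
mv([.62,.30,.15],a-90)
E
```

```text
[[0.6307, 0.3315, 0.048], [0.6473, 0.2831, 0.048], [0.6167, 0.2721, 0.048], [0.5996, 0.3203, 0.048]] [0.6236 0.3018 0.048 ] [np.float64(0.0331), np.float64(0.0511), np.float64(0.0326), np.float64(0.0511)]
long 109.23456941777464
short 19.786474381183886
base right edge [[0.6163, 0.274, 0.0], [0.6488, 0.2818, 0.0]]
t 44.4 tcp [0.5493 0.1014 0.1989] jaw ang -87.94 tilt 0.04 j7 -112.0 F [-0.4  0.6  0.1] grip 0.0499
 shift xyz cm [4.9, 7.78, -19.59] turn 72.82 after-turn shift [4.9, -16.41, -13.21]
```

Call:
apply_moves(moves=[6,0,0,0,-8.3,6,0,0,0,-8.3,6,0,0,0,-8.3,6,0,0,0,-8.3,6,0,0,0,-8.3])

```text
time_s: 44.9
ee_pos: [0.5492, 0.1016, 0.1987]
ee_rot: [174.4, 89.9, 128.3]
force: [-0.8, -0.4, -0.0]
grip_width: 0.06
```

Call:
apply_moves(moves=[6,0,0,0,-8.3,6,0,0,0,-8.3,6,0,0,0,-8.3,6,0,0,0,-8.3,6,0,0,0,-8.3])

```text
time_s: 45.4
ee_pos: [0.5492, 0.1016, 0.1988]
ee_rot: [127.2, 89.9, 122.6]
force: [-0.1, -0.7, 0.4]
grip_width: 0.0599
```

Call:
apply_moves(moves=[6,0,0,0,-8.3,6,0,0,0,-8.3,6,0,0,0,-7.9,6,0,3,3.4,0,6,0,3,3.4,0])

```text
time_s: 45.9
ee_pos: [0.5946, 0.1789, 0.1984]
ee_rot: [-147.2, 89.9, -127.9]
force: [-0.1, -0.3, 0.6]
grip_width: 0.0599
```

Call:
apply_moves(moves=[6,0,3,3.4,0,6,0,3,3.4,0,6,1.5,0,0,0,6,0,0,0,0,6,0,0,0,0])

```text
time_s: 46.4
ee_pos: [0.6369, 0.2589, 0.1834]
ee_rot: [-165.5, 89.9, -146.0]
force: [0.1, -1.0, 0.3]
grip_width: 0.0599
```

```bash
python3 - <<'E'
from h import *
mv([.6236,.302,.13],19.5)
p,d,m=cap('wrist','w24')
cv2.imwrite('pics/w24c.png',cv2.resize(p[:260],None,fx=1.56,fy=1.56,interpolation=cv2.INTER_CUBIC)[:,:,::-1])
E
```

```text
t 46.4 tcp [0.6369 0.2589 0.1834] jaw ang 19.5 tilt 0.09 j7 -24.7 F [ 0.1 -1.   0.3] grip 0.0599
 shift xyz cm [5.34, 4.51, 0.2] turn 0.0 after-turn shift [5.34, 4.51, 0.2]
```

View pics/w24c.png

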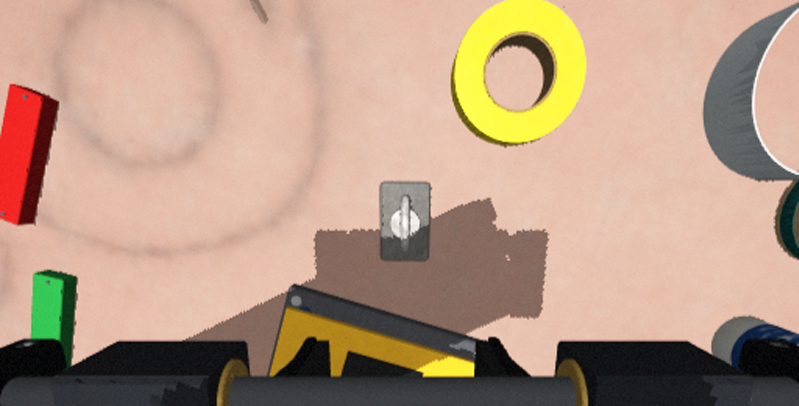

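```bash
python3 - <<'E'
from h import *
p,d,K,T=load('w24'); s=1/1.56
f=lambda u,v,z: ray(K,T,(u+.5)*s-.5,(v+.5)*s-.5,z)[0]
c=np.array([f(u,v,.048) for u,v in [(380,182),(430,182),(430,261),(380,261)]]);print(c.mean(0).round(4),np.linalg.norm(c[0]-c[1]),np.linalg.norm(c[1]-c[2]))
m=c.mean(0); mv([m[0],m[1],.06],19.5); mv([m[0],m[1],.012],19.5)
E
```

```text
[0.624  0.3018 0.048 ] 0.03414065226519211 0.05456805917585734
t 46.45 tcp [0.6372 0.2585 0.1841] jaw ang 19.46 tilt 0.04 j7 -24.7 F [0.2 0.5 0.1] grip 0.0599
 shift xyz cm [12.41, 4.53, 0.21] turn -0.04 after-turn shift [12.41, 4.53, 0.21]
t 46.45 tcp [0.6372 0.2585 0.1841] jaw ang 19.46 tilt 0.04 j7 -24.7 F [0.2 0.5 0.1] grip 0.0599
 shift xyz cm [17.21, 4.53, 0.21] turn -0.04 after-turn shift [17.21, 4.53, 0.21]
```

Call:
apply_moves(moves=[6,1,2.25,0.1,0,6,3,2.25,0.1,0,6,4,0,0,0,6,4,0,0,0,6,2.5,0,0,0])

```text
time_s: 46.95
ee_pos: [0.6235, 0.3005, 0.0369]
ee_rot: [-135.5, 89.9, -116.1]
force: [0.2, 0.3, 0.5]
grip_width: 0.0598
```

Call:
apply_moves(moves=[6,0,0,0,0,6,0,0,0,0])

```text
time_s: 47.15
ee_pos: [0.6244, 0.3023, 0.0406]
ee_rot: [-3.0, 89.9, 16.5]
force: [0.4, -0.2, 0.2]
grip_width: 0.0597
```

```bash
python3 - <<'E'
from h import *
mv([.624,.3018,.012],19.5)
E
```

```text
t 47.15 tcp [0.6244 0.3023 0.0406] jaw ang 19.47 tilt 0.06 j7 -31.8 F [ 0.4 -0.2  0.2] grip 0.0597
 shift xyz cm [2.86, -0.03, -0.05] turn -0.03 after-turn shift [2.86, -0.03, -0.05]
```

Call:
apply_moves(moves=[6,1.5,0,0,0,6,1.3,0,0,0,6,0,0,0,0,3,0,0,0,0,3,0,0,0,0], newtons=60)

```text
time_s: 47.65
ee_pos: [0.6237, 0.3034, 0.0117]
ee_rot: [13.2, 90.0, 32.8]
force: [-0.2, -0.9, 0.4]
grip_width: 0.0508
```

Call:
apply_moves(moves=[3,0,0,0,0,3,0,0,0,0,3,0,0,0,0,3,0,0,0,0,3,0,0,0,0])

```text
time_s: 48.15
ee_pos: [0.6234, 0.3032, 0.0114]
ee_rot: [-87.5, 90.0, -67.9]
force: [-2.7, -1.6, 5.9]
grip_width: 0.0347
```

Call:
apply_moves(moves=[3,-2,0,0,0,3,-3,0,0,0,3,-4,0,0,0,3,-4,0,0,0,3,0,0,0,0])

```text
time_s: 48.65
ee_pos: [0.6253, 0.3052, 0.1482]
ee_rot: [12.6, 89.5, 32.2]
force: [0.9, 1.3, -4.5]
grip_width: 0.0342
```

```bash
python3 - <<'E'
from h import *
mv([.6475,.159,.12],2)
p,d,m=cap('wrist','w25')
cv2.imwrite('pics/w25c.png',cv2.resize(p[:260],None,fx=1.56,fy=1.56,interpolation=cv2.INTER_CUBIC)[:,:,::-1])
E
```

```text
t 48.65 tcp [0.6253 0.3052 0.1482] jaw ang 19.57 tilt 0.51 j7 -29.3 F [ 0.9  1.3 -4.5] grip 0.0342
 shift xyz cm [2.77, -14.52, -2.83] turn 17.57 after-turn shift [2.77, -14.7, 1.69]
```

View pics/w25c.png

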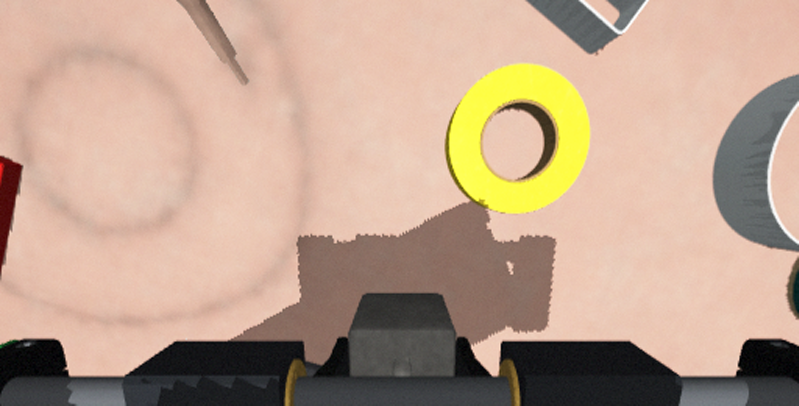

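Call:
apply_moves(moves=[3,0,0,0,6,3,0,0,0,6,3,0,0,0,5.5,3,0.5,-3.6,0.4,0,3,0.5,-3.6,0.4,0])

```text
time_s: 49.2
ee_pos: [0.6327, 0.2315, 0.1291]
ee_rot: [-167.1, 89.9, -164.8]
force: [1.6, -1.7, -7.0]
grip_width: 0.0348
```

Call:
apply_moves(moves=[3,0.5,-3.6,0.4,0,3,0.5,-3.6,0.4,0,3,0,0,0,0,3,0,0,0,0])

```text
time_s: 49.6
ee_pos: [0.6441, 0.1577, 0.1192]
ee_rot: [-159.0, 89.8, -157.0]
force: [-0.4, 1.2, -6.0]
grip_width: 0.0347
```

```bash
python3 - <<'E'
from h import *
mv([.6475,.160,.0655],2)
p,d,m=cap('wrist','w26')
cv2.imwrite('pics/w26c.png',cv2.resize(p[:260],None,fx=1.56,fy=1.56,interpolation=cv2.INTER_CUBIC)[:,:,::-1])
p,d,m=cap('scene','s26')
cv2.imwrite('pics/s26c.png',cv2.resize(p[120:280,120:380],None,fx=3,fy=3,interpolation=cv2.INTER_CUBIC)[:,:,::-1])
E
```

```text
t 49.6 tcp [0.6441 0.1577 0.1192] jaw ang 1.93 tilt 0.18 j7 -34.3 F [-0.4  1.2 -6. ] grip 0.0347
 shift xyz cm [5.37, 0.22, 0.36] turn -0.07 after-turn shift [5.37, 0.22, 0.37]
```

View pics/w26c.png

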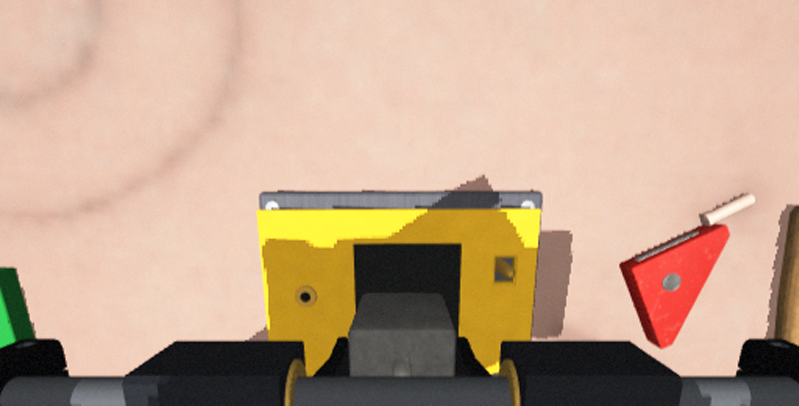

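View pics/s26c.png

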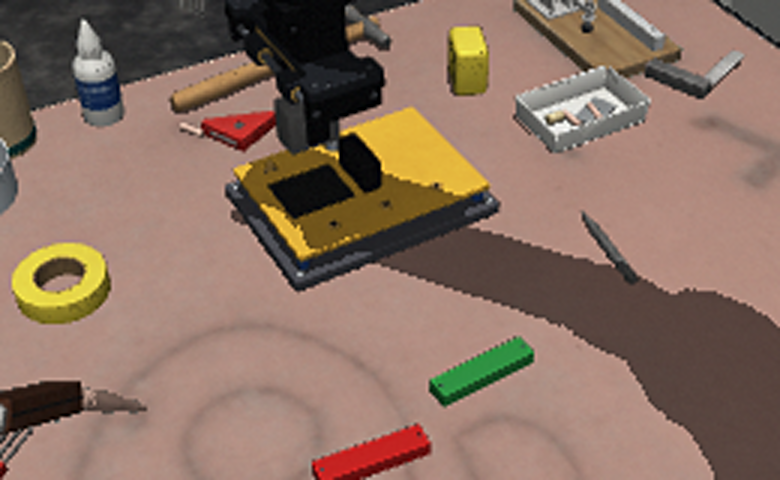

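Call:
apply_moves(moves=[3,2,0.1,0.2,0,3,2.5,0.1,0.15,0,3,1.5,0,0,0,3,0.4,0,0,0,3,0,0,0,0])

```text
time_s: 50.2
ee_pos: [0.6476, 0.1623, 0.0562]
ee_rot: [-179.6, 89.9, -177.5]
force: [0.1, -0.5, -6.6]
grip_width: 0.0347
```

Call:
apply_moves(moves=[3,0.2,0,0,0,3,0,0,0,0])

```text
time_s: 50.4
ee_pos: [0.6486, 0.1621, 0.0559]
ee_rot: [9.5, 89.9, 11.6]
force: [0.8, 0.7, -6.5]
grip_width: 0.0343
```

Call:
apply_moves(moves=[3,0.15,0,0,0,3,0,0,0,0])

```text
time_s: 50.6
ee_pos: [0.6483, 0.1618, 0.0538]
ee_rot: [-17.9, 90.0, -15.8]
force: [-0.3, -1.1, -5.9]
grip_width: 0.0348
```

Call:
apply_moves(moves=[3,0.15,0,0,0,3,0,0,0,0,3,0.1,0,0,0,3,0,0,0,0])

```text
time_s: 51.0
ee_pos: [0.6481, 0.1619, 0.0509]
ee_rot: [-123.2, 90.0, -121.2]
force: [0.1, 0.8, -6.5]
grip_width: 0.0344
```

Call:
apply_moves(moves=[3,0.1,0,0,0,3,0,0,0,0])

```text
time_s: 51.2
ee_pos: [0.6482, 0.162, 0.0504]
ee_rot: [-26.7, 90.0, -24.6]
force: [-1.0, -0.3, -2.6]
grip_width: 0.0347
```

Call:
apply_moves(moves=[3,0.05,0,0,0,3,0,0,0,0,5.5,0,0,0,0,5.5,0,0,0,0,5.5,0,0,0,0])

```text
time_s: 51.7
ee_pos: [0.6485, 0.1621, 0.0497]
ee_rot: [19.9, 89.9, 22.0]
force: [0.5, -0.8, 0.3]
grip_width: 0.0505
```

Call:
apply_moves(moves=[5.5,0,0,0,0,5.5,0,0,0,0,5.5,-2,0,0,0,5.5,-3,0,0,0,5.5,-5,0,0,0])

```text
time_s: 52.2
ee_pos: [0.6467, 0.1611, 0.1478]
ee_rot: [-167.7, 89.7, -165.6]
force: [1.4, -0.6, 1.0]
grip_width: 0.0547
```

Call:
apply_moves(moves=[5.5,-5,0,0,0,5.5,-3,-4.5,0,0,5.5,0,-4.5,-1,0,5.5,0,-4.5,-1,0,5.5,0,-4,-1,0])

```text
time_s: 52.7
ee_pos: [0.624, -0.0131, 0.2275]
ee_rot: [-53.8, 89.9, -51.8]
force: [0.9, -1.0, -0.5]
grip_width: 0.0553
```

Call:
apply_moves(moves=[5.5,0,0,0,0,5.5,0,0,0,0])

```text
time_s: 52.9
ee_pos: [0.6243, -0.0119, 0.2274]
ee_rot: [-51.5, 90.0, -49.6]
force: [-0.4, 1.3, -0.0]
grip_width: 0.0546
```

```bash
python3 - <<'E'
from h import *
mv([.6475,.160,.0655],2)
p,d,m=cap('wrist','w27')
cv2.imwrite('pics/w27c.png',cv2.resize(p[:260],None,fx=1.56,fy=1.56,interpolation=cv2.INTER_CUBIC)[:,:,::-1])
p,d,m=cap('scene','s27')
cv2.imwrite('pics/s27c.png',cv2.resize(p[120:280,120:380],None,fx=3,fy=3,interpolation=cv2.INTER_CUBIC)[:,:,::-1])
E
```

```text
t 52.9 tcp [ 0.6243 -0.0119  0.2274] jaw ang 1.93 tilt 0.02 j7 -16.2 F [-0.4  1.3 -0. ] grip 0.0546
 shift xyz cm [16.19, 17.1, 2.9] turn -0.07 after-turn shift [16.19, 17.1, 2.92]
```

View pics/w27c.png

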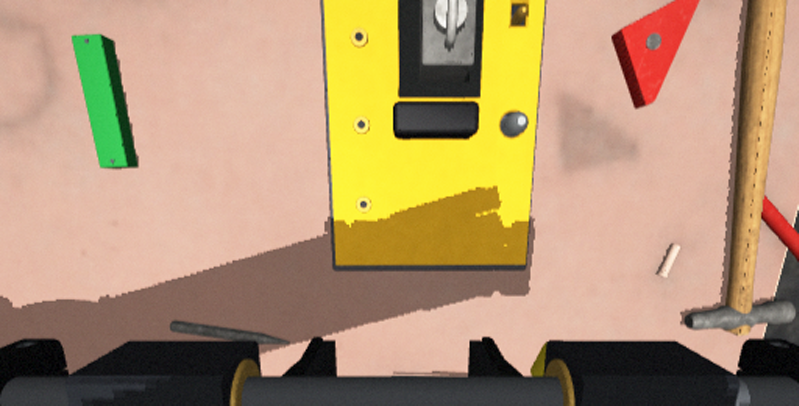

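View pics/s27c.png

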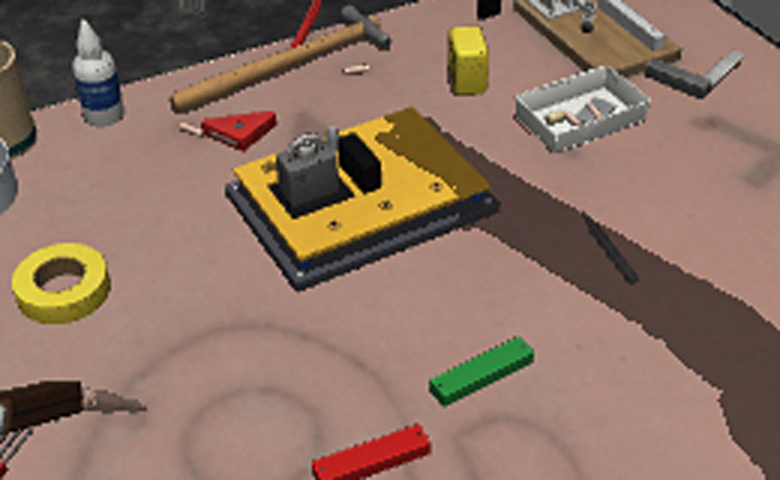

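```bash
python3 - <<'E'
from h import *
p,d,K,T=load('w27'); P=dpt(K,T,d)
print('plate z',[np.nanmedian(P[v-2:v+3,u-2:u+3,2]).round(4) for u,v in [(216,50),(220,120),(300,120),(335,120),(340,60)]])
p,d,K,T=load('s27'); P=dpt(K,T,d); print('scene plate z',[np.nanmedian(P[v-1:v+2,u-1:u+2,2]).round(4) for u,v in [(204,180),(225,200),(275,185),(255,160)]])
p,d,m=cap('top','t27'); cv2.imwrite('pics/t27c.png',cv2.resize(p[85:265,90:440],None,fx=2.28,fy=2.28,interpolation=cv2.INTER_CUBIC)[:,:,::-1])
E
```

```text
plate z [np.float64(0.0401), np.float64(0.04), np.float64(0.0406), np.float64(0.0405), np.float64(0.04)]
scene plate z [np.float64(0.0367), np.float64(0.0384), np.float64(0.0336), np.float64(0.0368)]
```

View pics/t27c.png

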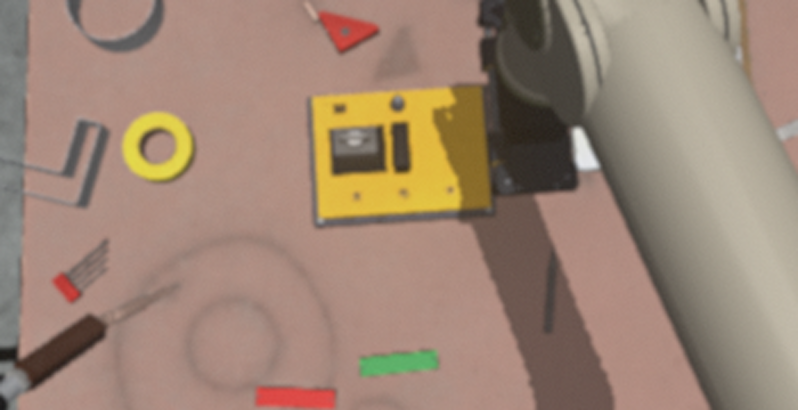

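The top view shows the template square on the fixture. The weight stands on the pad at about (355,150), and the tape roll, hex keys and punch are where they were. I'm handing it in now.

```bash
python3 -c "
from station import manip; print(manip.sign_off())"
```

```text
the job is handed in; nothing more can be done
None
```

I loaded the fixture and handed the job in at about 53 s; the hand-in reports no verdict.

- **Studs:** both went into the white tray. The wrist picture after the second drop shows both lying inside it.
- **Bars:** all three bars were present. Each was pushed against the fence and then the side pins until the force rose. A wrist view afterwards put the bar edges 4.1–5.0 mm from the pin axes, where contact is 4. From the hole lines, the bars lie within about 0.2° of the pin rows. One rough edge reading on the right bar gave 1.36° against 2.0° for its pins. The hole line and the other edge of that bar gave 2.2°, so I put the difference down to edge picking.
- **Template:** I lined the bore up on the shaft through the wrist camera, to about 0.3 mm before lowering. It went down with no side force until it met the supports. The plate top then measured 40.0–41.1 mm high in the wrist views, level to about 1 mm (nominal 39). The scene camera read 34–38 mm, which is more scatter than I would trust from it.
- **Weight:** it stands upright on the pad. From the release pose its centre is about 2 mm from the pad's middle; I did not measure it again after release.
- **Bystanders:** the tape roll, tape measure, hex keys and punch look unmoved in the last views. I compared them by eye only. The arm ended clear of everything.

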